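Rack and book in the washed sampling tumblers

ROBOT

A 7-joint arm with a two-finger parallel gripper is mounted at the origin on the work surface. World frame = base frame: x ahead of the robot, y to its left, z up, the work surface at z = 0. Lengths are in m, angles in degrees, forces in N, time in s.
With the tool pointing down it reaches from about 0.4 to 0.9 m from the base axis. Payload 5.5 kg.
Tool frame: the origin (TCP) lies on the front face of the gripper's body, between the roots of the fingers; the fingertips stand 73 mm ahead of it and the grasp point (between the pads) lies 54 mm ahead of it (robot.tcp_to_tips is the distance from the TCP to the fingertips, in m); z points along the fingers, y is the line along which they close (so a half turn about z gives the same grasp; the last joint's range is limited). The gripper opens to 85 mm and grips with 20 to 120 N. Pads are 22 mm wide; open, the fingers measure 114 mm over their backs; the gripper's body (76 mm by 85 mm) begins 54 mm behind the grasp point. The pads swing forward as they close: fully open they stand 13 mm farther back than shut.
Start: joints at [-61.18, 28.699, -24.465, 88.831, 12.651, 65.22, -12.049], TCP at [0.154, 0.631, 0.304] pointing down, gripper open.
Joint ranges: [-164.97, 164.97], [-17.58, 116.51], [-87.97, 89.64], [11.32, 138.91], [-80.73, 260.73], [10.89, 115.49], [-147.41, 147.41]. Speed limits (degrees/s): [147.25, 147.25, 180, 180, 180, 180, 180].

INTERFACE

Orientations are given as a 3x3 rotation matrix whose columns are the frame's x, y, z axes.
In Python, from workcell import robot gives the robot as it stands. The module is installed in compiled form; this text tells all that it offers.
- The arm moves only by the tool move_arm, never from a script. Its argument "rows" is a list of rows, each a list of 4 numbers: the shift along the world's x, y, z in mm, then the turn about the world's z in rad. A call has 1 to 10 rows; each row shifts and turns the commanded pose from where the row before left it; what a row does not reach is not made up. A row lasts 1/8 s, in which the tool goes at most 62.5 mm and 10.7 degrees, less where a joint would pass 70% of its speed; a pose out of reach is approached as far as the arm can. A call with a gripper value outside its range is refused whole. "fingers" is the opening, from -1 (shut) to 1 (fully open), set as the call begins (left out, the last holds). The fingers move at their own pace and stop on an object; "squeeze" is the grip in N (left out, the last holds). Time passes only in rows, so rows that do not move let the fingers close. It gives the time, the measured TCP pose, the force, the opening and the grip force at its end, in the units of the state.
- robot.sense(): the state, without advancing time (a new reading comes with each control period).
- robot.get_image(name): name is "scene" or "top" or "wrist"; returns a dict with "img" (400x640x3 uint8, red, green, blue), "fx", "fy", "cx", "cy" (pixels), "position" and "attitude" of the camera in the world; the wrist camera has in their place "T_tool_cam" (4x4, takes a point from camera to tool coordinates, whose origin is the TCP and whose axes are the flange's). Camera axes: x right, y down, z forward; pixel columns grow to the right and rows downward; lengths in m; the calibration is good to about 2 mm. A picture is of the moment at which its call begins: read the wrist's pose just before it. There is no depth.
- robot.close_job(): hands the job in; it is judged then, once.
Trained networks look in a picture, given as the dict that the camera call returned (one of the last four; its "shot" number tells which), for a name from the list of things; names that differ only in an ending like _2 or _b are one class to them, and where a whole thing is asked for, a point or a joint stands for the part that bears it (a point fixed in the world has none). Each returns a list of dicts, best first, with "p" (0 to 1); they miss things now and then, are a little off and sometimes report something else, mostly with a low value. They report only what shows in the picture. A call takes as long as a camera call. They do not tell look-alikes from the thing itself.
- robot.boxes_of(picture, name): "bbox" ([centre column, centre row, width, height] in pixels, round what is visible of it).
- robot.landmark_of(picture, name): "pixel" ([column, row] in pixels: a listed point, or the origin of a listed thing).
The state is a dict: "time_s": time; "q": joint angles; "qvel": joint speeds; "effort": joint torques, N m; "ee_pos": TCP position; "orientation": TCP orientation; "force": force on the tool from outside, world axes, zero at the start; "torque": the same for the moment, N m; "width": opening from 0.0 (shut) to 1.0 (fully open); "grasp_force": force on a finger pad.
Only numpy, scipy, OpenCV 4.12 (cv2) and the standard library are available. Lean on these libraries where they do the work, as an engineer would, in place of code of your own. Each camera call takes 0.05 s, during which the arm holds its last target. There are 200 camera calls.

TASK

The washed sampling tumblers lie on the draining mat of the gift-shop counter: put every one of them upside down over a peg of its own on the drying rack, lowering it gently until its rim stands on the board. When all are up, take the bar code scanner out of its holder, hold it steady on the rack's tag for two seconds at reading distance (about a hand's breadth, window facing the tag squarely) to book the load in, and stand the scanner back in its holder. Leave the other things on the counter where they are.

Things in the scene. Friction and masses are not known exactly. Their poses are not given: they have to be found in the camera images.
- tumbler_orange: Ceramic tumbler, orange with white bands; may be absent. Straight 8-sided tube 110 mm long, 64 across flats (69 over corners), 5 mm walls (54 wide inside), one end open, the other closed by a 7 mm base; 0.18-0.29 kg. Starts lying on a flat on the mat, mouth roughly away from the robot. Origin on its axis at mid-length; own x axis points from base to mouth (rim at +55 mm, base at -55).
- tumbler_teal: Ceramic tumbler, dark teal with white bands; may be absent. Straight 8-sided tube 110 mm long, 64 across flats (69 over corners), 5 mm walls (54 wide inside), one end open, the other closed by a 7 mm base; 0.18-0.29 kg. Starts lying on a flat on the mat, mouth roughly away from the robot. Origin on its axis at mid-length; own x axis points from base to mouth (rim at +55 mm, base at -55).
- tumbler_yellow: Ceramic tumbler, yellow with blue bands; may be absent. Straight 8-sided tube 110 mm long, 64 across flats (69 over corners), 5 mm walls (54 wide inside), one end open, the other closed by a 7 mm base; 0.18-0.29 kg. Starts lying on a flat on the mat, mouth roughly away from the robot. Origin on its axis at mid-length; own x axis points from base to mouth (rim at +55 mm, base at -55).
- tumbler_purple: Ceramic tumbler, purple with gold bands; may be absent. Straight 8-sided tube 110 mm long, 64 across flats (69 over corners), 5 mm walls (54 wide inside), one end open, the other closed by a 7 mm base; 0.18-0.29 kg. Starts lying on a flat on the mat, mouth roughly away from the robot. Origin on its axis at mid-length; own x axis points from base to mouth (rim at +55 mm, base at -55).
- tumbler_green: Ceramic tumbler, leaf green with white bands; may be absent. Straight 8-sided tube 110 mm long, 64 across flats (69 over corners), 5 mm walls (54 wide inside), one end open, the other closed by a 7 mm base; 0.18-0.29 kg. Starts lying on a flat on the mat, mouth roughly away from the robot. Origin on its axis at mid-length; own x axis points from base to mouth (rim at +55 mm, base at -55).
- drain_mat: Grey ribbed draining mat, fixed, 170 x 640 x 4 mm, on which the tumblers lie. Origin at the centre of its underside.
- drying_rack: Fixed wooden drying rack: board 80 mm deep, 490 long (its y), top 18 mm above the counter, with a row of five upright dowel pegs 22 mm thick, 100 apart, tips 106 mm above the counter. On its front edge, between pegs 4 and 5, a slanted black holder carries a bar code tag, 55 mm high, reaching 73 mm in front of the pegs. Origin on the counter under the board's centre, in line with the pegs; x away from the robot.
- peg1 (a point): Foot of peg 1 of the rack, on its axis at the board's top (18 mm above the counter); pegs are numbered from the robot's right (-y) to its left. Axes as the rack's. An inverted tumbler stands here with its rim on the board.
- peg2 (a point): Foot of peg 2 of the rack, on its axis at the board's top (18 mm above the counter); pegs are numbered from the robot's right (-y) to its left. Axes as the rack's. An inverted tumbler stands here with its rim on the board.
- peg3 (a point): Foot of peg 3 of the rack, on its axis at the board's top (18 mm above the counter); pegs are numbered from the robot's right (-y) to its left. Axes as the rack's. An inverted tumbler stands here with its rim on the board.
- peg4 (a point): Foot of peg 4 of the rack, on its axis at the board's top (18 mm above the counter); pegs are numbered from the robot's right (-y) to its left. Axes as the rack's. An inverted tumbler stands here with its rim on the board.
- peg5 (a point): Foot of peg 5 of the rack, on its axis at the board's top (18 mm above the counter); pegs are numbered from the robot's right (-y) to its left. Axes as the rack's. An inverted tumbler stands here with its rim on the board.
- tag (a point): Centre of the bar code label (76 x 38 mm) on the rack's front, 39 mm above the counter; its x axis is the label's outward normal, towards the robot and up at 45 degrees.
- scanner: Dark cordless pistol bar code scanner, 0.16-0.26 kg, upright in its holder. Handle 34 (x) x 28 (y) mm, 112 tall; on top a head 84 long, 36 thick, 50 wide with flat upright sides (grip across y from above), pitched 40 degrees nose down. Origin at the centre of the handle's foot; z up the handle, x forward (where the nose looks).
- scanner_head (a point): Middle of the scanner's head: 125 mm above the handle's foot and 12 mm forward; the head's highest point is 41 mm above it. Axes as the scanner's.
- scanner_window (a point): Centre of the red reading window on the nose, 42 mm from the head's middle; its x axis is the reading beam (forward, 40 degrees below the scanner's own x-y plane). Reads by itself, best at 80 to 180 mm from a label, square to it within about 25 degrees, with the label in the middle of the beam.
- holder: Fixed desk holder: black foot 115 x 95 x 12 mm, grey upright socket 43 (x) x 37 (y) mm inside, 45 deep, walls 4, mouth 57 mm above the counter. The scanner's handle stands in it with 4.5 mm play all round, foot on the socket's floor (12 mm above the counter) over the holder's origin, x along x. Origin: centre of the underside.
- succulent: Succulent in a white pot, 64 mm wide, 100 mm tall; loose, to be left alone. Origin at the centre of its underside.
- oil_burner: Black oil burner with a red dish, 92 mm wide, 92 mm tall; loose, to be left alone. Origin at the centre of its underside.
- painted_pot: Yellow and blue painted pot, 88 mm wide, 64 mm tall, stands where the holder could, on the other side; loose, to be left alone. Origin at the centre of its underside.
- pink_cat: Pink cat figure, 64 mm wide, 94 mm tall, behind the rack; loose, to be left alone. Origin at the centre of its underside.
- soap_box: Magenta soap carton 60 x 95 x 36 mm, behind the rack; loose, to be left alone. Origin at the centre of its underside.
- tealight_box: Open wooden box of tealights 70 x 100 x 22 mm, behind the rack; loose, to be left alone. Origin at the centre of its underside.
Not all that is in view belongs to the job. There is more than one size of the tumbler_orange; the one meant has the size given above.

How it is judged (in metres and radians):
On the way, in this order (a step that is already met when the one before it is completed fails the run):
1. every tumbler stands upside down on a peg, rim on the board, let go ((horizontal distance between tumbler_orange and peg1 below 0.03 m or horizontal distance between tumbler_orange and peg2 below 0.03 m or horizontal distance between tumbler_orange and peg3 below 0.03 m or horizontal distance between tumbler_orange and peg4 below 0.03 m or horizontal distance between tumbler_orange and peg5 below 0.03 m) and height (world z) of tumbler_orange between 0.066 and 0.085 m and angle between each of tumbler_orange, tumbler_teal, tumbler_yellow, tumbler_purple, tumbler_green's own x axis and vertical above 2.85 rad and contact force between the fingers and tumbler_orange below 0.1 N and (horizontal distance between tumbler_teal and peg1 below 0.03 m or horizontal distance between tumbler_teal and peg2 below 0.03 m or horizontal distance between tumbler_teal and peg3 below 0.03 m or horizontal distance between tumbler_teal and peg4 below 0.03 m or horizontal distance between tumbler_teal and peg5 below 0.03 m) and height (world z) of tumbler_teal between 0.066 and 0.085 m and contact force between the fingers and tumbler_teal below 0.1 N and (horizontal distance between tumbler_yellow and peg1 below 0.03 m or horizontal distance between tumbler_yellow and peg2 below 0.03 m or horizontal distance between tumbler_yellow and peg3 below 0.03 m or horizontal distance between tumbler_yellow and peg4 below 0.03 m or horizontal distance between tumbler_yellow and peg5 below 0.03 m) and height (world z) of tumbler_yellow between 0.066 and 0.085 m and contact force between the fingers and tumbler_yellow below 0.1 N and (horizontal distance between tumbler_purple and peg1 below 0.03 m or horizontal distance between tumbler_purple and peg2 below 0.03 m or horizontal distance between tumbler_purple and peg3 below 0.03 m or horizontal distance between tumbler_purple and peg4 below 0.03 m or horizontal distance between tumbler_purple and peg5 below 0.03 m) and height (world z) of tumbler_purple between 0.066 and 0.085 m and contact force between the fingers and tumbler_purple below 0.1 N and (horizontal distance between tumbler_green and peg1 below 0.03 m or horizontal distance between tumbler_green and peg2 below 0.03 m or horizontal distance between tumbler_green and peg3 below 0.03 m or horizontal distance between tumbler_green and peg4 below 0.03 m or horizontal distance between tumbler_green and peg5 below 0.03 m) and height (world z) of tumbler_green between 0.066 and 0.085 m and contact force between the fingers and tumbler_green below 0.1 N), for 0.3 s.
2. with the scanner held in the gripper, its beam rests steadily on the rack's tag for a second, tumblers still in place (all of step 1 and x of tag in the frame of scanner_window between 0.05 and 0.22 m and y of tag in the frame of scanner_window between -0.025 and 0.025 m and z of tag in the frame of scanner_window between -0.025 and 0.025 m and angle between the x axis of scanner_window and the x axis of tag, either way round below 0.5 rad and linear speed of scanner below 0.03 m/s and angular speed of scanner below 0.2 rad/s and contact force between the fingers and scanner above 0.5 N), for 1 s.
At the end, for the whole second after the job is handed in: every tumbler stands mouth down over its own peg (middle within 30 mm of the peg's axis, rim within 12 mm of the board, tilt under 0.29 rad), let go; the scanner stands in its holder (within 12 mm of centre, foot within 8 mm of the floor, tilt under 0.2 rad), let go, at rest (all of step 1 and horizontal distance between scanner and holder below 0.012 m and height (world z) of scanner below 0.02 m and angle between scanner's own z axis and vertical below 0.2 rad and linear speed of scanner below 0.02 m/s and contact force between the fingers and scanner below 0.1 N); the robot touches nothing.
It fails at once if a tumbler is dropped down a peg (faster than 0.8 m/s) instead of lowered ((linear speed of tumbler_orange above 0.8 m/s and height (world z) of tumbler_orange between 0.085 and 0.155 m and angle between tumbler_orange's own x axis and vertical above 2.6 rad and (horizontal distance between tumbler_orange and peg1 below 0.025 m or horizontal distance between tumbler_orange and peg2 below 0.025 m or horizontal distance between tumbler_orange and peg3 below 0.025 m or horizontal distance between tumbler_orange and peg4 below 0.025 m or horizontal distance between tumbler_orange and peg5 below 0.025 m)) or (linear speed of tumbler_teal above 0.8 m/s and height (world z) of tumbler_teal between 0.085 and 0.155 m and angle between tumbler_teal's own x axis and vertical above 2.6 rad and (horizontal distance between tumbler_teal and peg1 below 0.025 m or horizontal distance between tumbler_teal and peg2 below 0.025 m or horizontal distance between tumbler_teal and peg3 below 0.025 m or horizontal distance between tumbler_teal and peg4 below 0.025 m or horizontal distance between tumbler_teal and peg5 below 0.025 m)) or (linear speed of tumbler_yellow above 0.8 m/s and height (world z) of tumbler_yellow between 0.085 and 0.155 m and angle between tumbler_yellow's own x axis and vertical above 2.6 rad and (horizontal distance between tumbler_yellow and peg1 below 0.025 m or horizontal distance between tumbler_yellow and peg2 below 0.025 m or horizontal distance between tumbler_yellow and peg3 below 0.025 m or horizontal distance between tumbler_yellow and peg4 below 0.025 m or horizontal distance between tumbler_yellow and peg5 below 0.025 m)) or (linear speed of tumbler_purple above 0.8 m/s and height (world z) of tumbler_purple between 0.085 and 0.155 m and angle between tumbler_purple's own x axis and vertical above 2.6 rad and (horizontal distance between tumbler_purple and peg1 below 0.025 m or horizontal distance between tumbler_purple and peg2 below 0.025 m or horizontal distance between tumbler_purple and peg3 below 0.025 m or horizontal distance between tumbler_purple and peg4 below 0.025 m or horizontal distance between tumbler_purple and peg5 below 0.025 m)) or (linear speed of tumbler_green above 0.8 m/s and height (world z) of tumbler_green between 0.085 and 0.155 m and angle between tumbler_green's own x axis and vertical above 2.6 rad and (horizontal distance between tumbler_green and peg1 below 0.025 m or horizontal distance between tumbler_green and peg2 below 0.025 m or horizontal distance between tumbler_green and peg3 below 0.025 m or horizontal distance between tumbler_green and peg4 below 0.025 m or horizontal distance between tumbler_green and peg5 below 0.025 m))).
It fails at once if one of the other things on the counter is shifted by more than 40 mm or knocked over (distance of any of succulent, oil_burner, painted_pot, pink_cat, soap_box, tealight_box from where it was at the start of the episode above 0.04 m or angle between any of succulent, oil_burner, painted_pot, pink_cat, soap_box, tealight_box's own z axis and vertical above 0.6 rad).
Of tumbler_orange, tumbler_teal, tumbler_yellow, tumbler_purple, tumbler_green only 3 to 5 are there at a start; the rules pass over those that are not, and their reading is None.
At some moment in a run one of tumbler_orange, tumbler_teal, tumbler_yellow, tumbler_purple, tumbler_green may be knocked a few centimetres aside while the robot is not near it.
It also fails if it takes over 210 s, if anything falls off the work surface, if the arm or the gripper's body presses on something with over 40 N, if the wrist force passes 120 N, or if a joint passes its speed limit or range.

## Working session

There is one attempt and no reset: what is moved stays moved. The work goes in short steps, Python scripts to look and compute and a tool call to move; the robot and the scene stay as the last step left them, time stands still between calls to the robot, and variables do not carry over. Pictures are saved under pics/ and viewed, at most 18 in all, crops included, and the job is handed in when it is done.

Besides the shell and the picture viewer there is one more tool, called after "Request:" by a JSON object that holds its "fn" and its "kwargs". move_arm: Moves the arm, as the interface text tells. Its arguments: {"type":"object","properties":{"rows":{"type":"array","items":{"type":"array","items":{"type":"number"}}},"fingers":{"type":"number"},"squeeze":{"type":"number"}},"required":["rows"]}

```bash
mkdir -p pics; cat > h.py <<'E'
import numpy as np, cv2
from workcell import robot
TUM=['tumbler_'+c for c in 'orange teal yellow purple green'.split()]
def shot(name,save=None):
    s=robot.sense(); p=robot.get_image(name)
    if 'T_tool_cam' in p:
        T=np.eye(4);T[:3,:3]=np.array(s['orientation']);T[:3,3]=s['ee_pos']
        T=T@np.array(p['T_tool_cam']); p['R_']=T[:3,:3];p['t_']=T[:3,3]
    else: p['R_']=np.array(p['attitude']);p['t_']=np.array(p['position'])
    if save: cv2.imwrite('pics/'+save,p['img'][:,:,::-1])
    return p
def toz(p,px,z):
    d=p['R_']@np.array([(px[0]-p['cx'])/p['fx'],(px[1]-p['cy'])/p['fy'],1.])
    return p['t_']+d*(z-p['t_'][2])/d[2]
def proj(p,X):
    c=p['R_'].T@(np.asarray(X)-p['t_']); return np.array([p['fx']*c[0]/c[2]+p['cx'],p['fy']*c[1]/c[2]+p['cy']])
def st():
    s=robot.sense(); print('t',round(s['time_s'],2),'p',np.round(np.array(s['ee_pos'])*1e3,1),'w',round(s['width'],3),'g',round(s['grasp_force'],1),'F',np.round(s['force'],1),'yaw y-axis',np.round(np.array(s['orientation'])[:,1],3)); return s
E
cat > m.py <<'E'
from h import *
s=st(); print(np.array(s['orientation']))
a=shot('top','top0.png'); b=shot('scene','scene0.png')
for p in (a,b): print(p['position'],np.array(p['attitude']).round(2).tolist(),p['fx'])
H=dict(scanner=.012,holder=0,drying_rack=0,drain_mat=0,peg1=.018,peg2=.018,peg3=.018,peg4=.018,peg5=.018,tag=.039,scanner_head=.137,succulent=0,oil_burner=0,painted_pot=0,pink_cat=0,soap_box=0,tealight_box=0)
for t in TUM:H[t]=.036
for n,z in H.items():
    for k,p in (('top',a),('sc',b)):
        for l in robot.landmark_of(p,n)[:2]: print(n,k,round(l['p'],2),np.round(l['pixel']),np.round(toz(p,l['pixel'],z)*1e3))
        
E
python3 m.py
```

```text
t 0.0 p [154.4 630.9 302.9] w 0.997 g 0.0 F [-0.3  0.9  1. ] yaw y-axis [ 0.238  0.971 -0.002]
[[-9.71377688e-01  2.37539777e-01 -4.90887571e-04]
 [ 2.37540282e-01  9.71375858e-01 -1.88575954e-03]
 [ 2.88934355e-05 -1.94839032e-03 -9.99998101e-01]]
[ 0.46193542 -0.02329139  1.19364279] [[-0.02, -1.0, 0.09], [-1.0, 0.02, 0.01], [-0.01, -0.09, -1.0]] 437.4202915941652
[ 1.42659083 -0.32537803  0.80360402] [[0.34, 0.57, -0.75], [0.94, -0.2, 0.28], [0.01, -0.8, -0.6]] 443.73028072405543
scanner top 0.83 [465. 207.] [ 544. -419.   12.]
scanner sc 0.66 [152. 254.] [ 532. -431.   12.]
scanner sc 0.16 [419. 266.] [792. 185.  12.]
holder top 0.73 [466. 210.] [ 536. -428.    0.]
holder top 0.39 [407. 234.] [ 474. -263.    0.]
holder sc 0.65 [158. 260.] [ 543. -418.    0.]
drying_rack top 0.78 [298. 171.] [653.  29.   0.]
drying_rack sc 0.82 [344. 244.] [645.  47.  -0.]
drying_rack sc 0.32 [301. 213.] [485. -22.   0.]
drain_mat top 0.87 [312. 235.] [477.  -5.   0.]
drain_mat top 0.49 [332. 167.] [662. -64.   0.]
drain_mat sc 0.9 [302. 213.] [485. -17.   0.]
drain_mat sc 0.49 [268. 306.] [ 778. 
[... 2042 characters left out ...]
. 239.  36.]
tumbler_orange sc 0.72 [342. 162.] [321. 174.  36.]
tumbler_orange sc 0.69 [379. 154.] [317. 307.  36.]
tumbler_teal top 0.45 [378. 126.] [ 764. -191.   36.]
tumbler_teal top 0.23 [220. 234.] [485. 236.  36.]
tumbler_teal sc 0.74 [298. 206.] [496. -34.  36.]
tumbler_yellow top 0.34 [381. 127.] [ 762. -197.   36.]
tumbler_yellow sc 0.88 [214. 218.] [ 470. -261.   36.]
tumbler_purple top 0.94 [266. 227.] [501. 114.  36.]
tumbler_purple top 0.43 [480. 187.] [ 594. -454.   36.]
tumbler_purple sc 0.8 [346. 199.] [507. 110.  36.]
tumbler_green top 0.66 [320. 224.] [505. -28.  36.]
tumbler_green top 0.29 [464. 207.] [ 542. -409.   36.]
tumbler_green sc 0.92 [301. 208.] [505. -26.  36.]
```

```bash
python3 -c "
import cv2
for n,b in(('top0',(110,90,520,340)),('scene0',(100,110,520,350))):
    i=cv2.imread(f'pics/{n}.png')[b[1]:b[3],b[0]:b[2]]; cv2.imwrite(f'pics/{n}c.png',cv2.resize(i,None,fx=1.95,fy=1.95,interpolation=2))"
```

```text
(no output)
```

View pics/top0c.png

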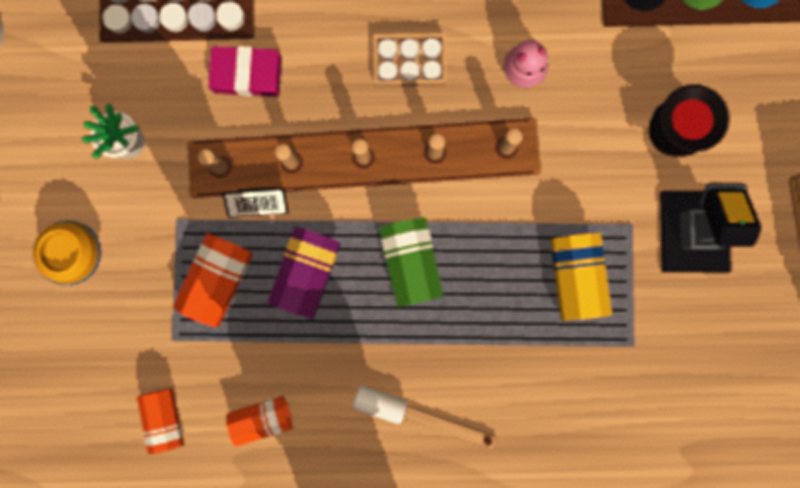

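View pics/scene0c.png

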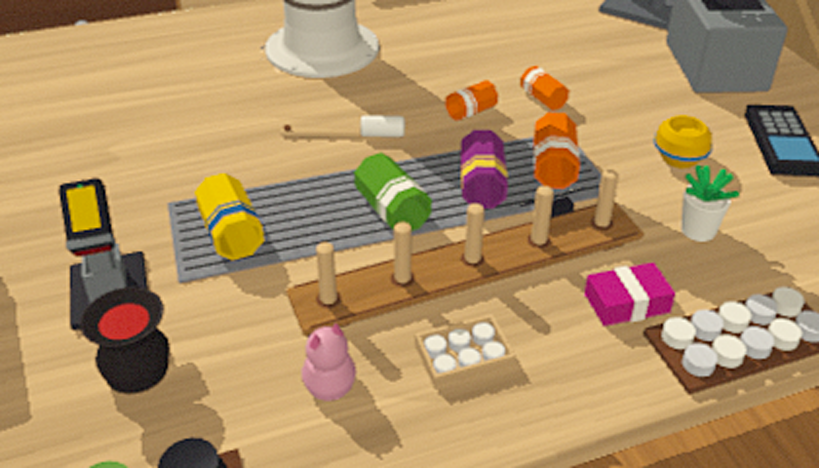

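```bash
cat > m2.py <<'E'
from h import *
from scipy.optimize import least_squares
a=shot('top'); b=shot('scene')
def pegs(p):
    L=[(l['p'],l['pixel']) for n in ('peg1','peg3') for l in robot.landmark_of(p,n) if l['p']>.3]
    return [(q,toz(p,x,.018)) for q,x in L]
P=[np.append(x[:2],k) for k,p in ((0,a),(1,b)) for q,x in pegs(p)]
P=np.array(P); print((P*1e3).round().tolist())
def feet(v): return np.array([[v[0]-np.sin(v[2])*.1*i, v[1]+np.cos(v[2])*.1*i] for i in range(-2,3)])
def f(v): 
    F=feet(v); return np.linalg.norm(P[:,None,:2]-F[None],axis=2).min(1)
for k in (0,1,2):
    if k<2: sel=P[:,2]==k
    else: sel=P[:,2]>=0
    Q=P; P=P[sel]
    best=min((least_squares(f,[.65,y,y2],loss='soft_l1',f_scale=.005) for y in (-.0,.03,.06) for y2 in (0,.08)),key=lambda r:r.cost)
    print(k,best.x,best.cost,(feet(best.x)*1e3).round(1).tolist()); P=Q
hsv=cv2.cvtColor(a['img'],cv2.COLOR_RGB2HSV)
cent=dict(orange=(215,237),purple=(266,228),green=(320,225),yellow=(408,231))
for n,c in cent.items():
    h0=hsv[c[1]+12,c[0],0].astype(int)
    m=((abs(hsv[...,0].astype(int)-h0)<8)&(hsv[...,1]>110)&(hsv[...,2]>50)).astype(np.uint8)
    box=np.zeros_like(m); cv2.circle(box,c,32,1,-1)
    m=cv2.morphologyEx(m*box,cv2.MORPH_CLOSE,np.ones((11,11)))
    ct=max(cv2.findContours(m,0,1)[0],key=cv2.contourArea).reshape(-1,2)
    w=np.array([toz(a,q,.045)[:2] for q in ct])*1e3
    (cx,cy),(s1,s2),an=cv2.minAreaRect(w.astype(np.float32))
    A=an if s1>s2 else an+90
    A=(A+90)%180-90
    print(n,h0,'c',round(cx),round(cy),'size',round(s1),round(s2),'axis deg',round(A,1))
    for k,p in (('top',a),('sc',b)):
        for l in robot.boxes_of(p,'tumbler_'+n)[:2]: print('  ',k,round(l['p'],2),np.round(l['bbox']))
E
python3 m2.py
```

```text
[[652.0, 40.0, 0.0], [664.0, -168.0, 0.0], [652.0, 136.0, 0.0], [650.0, 229.0, 0.0], [654.0, -62.0, 0.0], [652.0, 40.0, 0.0], [664.0, -168.0, 0.0], [652.0, 136.0, 0.0], [650.0, 229.0, 0.0], [654.0, -62.0, 0.0], [650.0, 133.0, 1000.0], [671.0, -66.0, 1000.0], [648.0, 228.0, 1000.0], [671.0, -165.0, 1000.0], [659.0, 39.0, 1000.0], [650.0, 133.0, 1000.0], [671.0, -66.0, 1000.0], [648.0, 228.0, 1000.0], [671.0, -165.0, 1000.0], [659.0, 39.0, 1000.0]]
0 [0.6544663  0.03525108 0.02868666] 9.360366388993835e-05 [[660.2, -164.7], [657.3, -64.7], [654.5, 35.3], [651.6, 135.2], [648.7, 235.2]]
1 [0.6593059  0.03380502 0.06773732] 8.236493896983061e-05 [[672.8, -165.7], [666.1, -66.0], [659.3, 33.8], [652.5, 133.6], [645.8, 233.3]]
2 [0.65701133 0.03427158 0.04872289] 0.0002633651909238965 [[666.8, -165.5], [661.9, -65.6], [657.0, 34.3], [652.1, 134.2], [647.3, 234.0]]
orange 9 c 475 264 size 138 155 axis deg -12.0
   top 0.89 [195. 307.  25.  30.]
   top 0.69 [219. 232.  36.  43.]
   sc 0.8 [386. 188.  23.  38.]
   sc 0.71 [379. 155.  27.  20.]
purple 161 c 494 116 size 67 113 axis deg -20.6
   top 0.74 [265. 231.  42.  53.]
   sc 0.98 [348. 198.  24.  37.]
green 47 c 505 -28 size 112 64 axis deg 12.1
   top 0.89 [323. 223.  30.  42.]
   top 0.62 [170. 159.  34.  34.]
   sc 0.8 [303. 210.  42.  37.]
   sc 0.53 [338. 242. 181.  84.]
yellow 22 c 492 -256 size 139 77 axis deg 2.4
   top 0.96 [408. 233.  34.  44.]
   top 0.4 [296. 175. 176.  52.]
   sc 0.78 [218. 223.  38.  43.]
```

Request:
{"fn": "move_arm", "kwargs": {"rows": [[50,-50,0,0.1],[50,-50,0,0.1],[50,-50,0,0.05],[40,-50,0,0],[20,-50,0,0],[0,-50,0,0],[0,-50,0,0],[0,-30,0,0],[0,0,0,0]], "fingers": 1, "squeeze": 20}}

```text
time_s: 4.12
ee_pos: [0.3463, 0.2677, 0.3041]
orientation: [[-1.0, -0.006, 0.001], [-0.006, 1.0, -0.001], [-0.001, -0.001, -1.0]]
force: [-0.3, -0.2, 0.8]
width: 1.001
grasp_force: 0.0
```

```bash
python3 - <<'E'
from h import *
st(); p=shot('wrist','w0.png'); print(robot.sense()['time_s'],p['fx'],np.array(p['T_tool_cam']).round(3).tolist())
for n in ('tumbler_orange','tumbler_purple'):
    for l in robot.landmark_of(p,n): print(n,round(l['p'],2),np.round(l['pixel']),np.round(toz(p,l['pixel'],.036)*1e3))
E
```

```text
t 4.12 p [346.3 267.7 304.1] w 1.001 g 0.0 F [-0.3 -0.2  0.8] yaw y-axis [-0.006  1.    -0.001]
4.175 319.5003720422634 [[0.0, -0.965, -0.261, 0.067], [1.0, 0.0, -0.001, 0.0], [0.001, -0.261, 0.965, -0.07], [0.0, 0.0, 0.0, 1.0]]
tumbler_orange 0.71 [366. 126.] [294. 314.  36.]
tumbler_orange 0.62 [243. 126.] [296. 187.  36.]
tumbler_orange 0.56 [300. 290.] [486. 245.  36.]
```

View pics/w0.png

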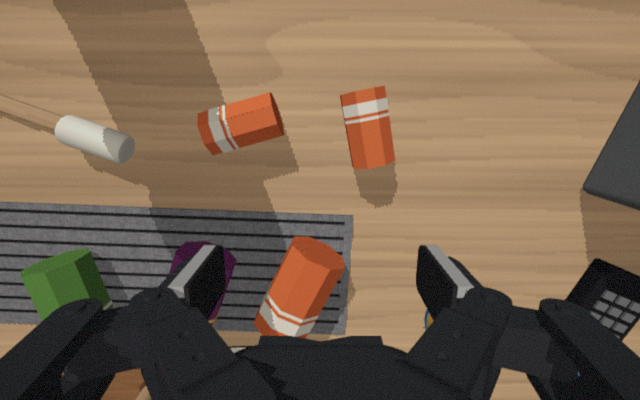

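Request:
{"fn": "move_arm", "kwargs": {"rows": [[50,-40,0,-0.1],[50,-20,0,-0.1],[25,0,0,-0.1],[0,0,0,0]]}}

```text
time_s: 4.78
ee_pos: [0.4714, 0.2119, 0.3035]
orientation: [[-0.958, 0.286, -0.0], [0.286, 0.958, 0.001], [0.0, 0.001, -1.0]]
force: [-1.6, -0.1, -0.4]
width: 1.0
grasp_force: 0.0
```

```bash
cat > fit.py <<'E'
from h import *
import sys
from scipy.optimize import minimize
HUE=dict(orange=8,purple=156,green=47,yellow=24)
GUESS=dict(orange=(485,245,-20),purple=(500,114,-20),green=(505,-28,12),yellow=(478,-258,3))
def corners(x,y,a,z=.036):
    c,s=np.cos(a),np.sin(a); R=.032/np.cos(np.pi/8); P=[]
    for u in (-.055,.055):
        for k in range(8):
            t=np.pi/8+k*np.pi/4; v,w=R*np.cos(t),R*np.sin(t)
            P.append((x+c*u-s*v,y+s*u+c*v,z+w))
    return P
def hullmask(p,v,shape):
    q=np.array([proj(p,X) for X in corners(*v)]); m=np.zeros(shape,np.uint8)
    cv2.fillConvexPoly(m,(cv2.convexHull(q.astype(np.float32))*16).round().astype(np.int32),1,shift=4); return m
def fit(p,n,guess,save=None):
    hsv=cv2.cvtColor(p['img'],cv2.COLOR_RGB2HSV).astype(int); dh=abs(hsv[...,0]-HUE[n]); dh=np.minimum(dh,180-dh)
    m=((dh<9)&(hsv[...,1]>(175 if n in('orange','yellow') else 90))&(hsv[...,2]>35)).astype(np.uint8)
    g=(guess[0]/1e3,guess[1]/1e3,np.radians(guess[2]))
    roi=cv2.dilate(hullmask(p,g,m.shape),np.ones((61,61))); m=cv2.morphologyEx(m*roi,cv2.MORPH_OPEN,np.ones((3,3)))
    lab=cv2.connectedComponentsWithStats(cv2.dilate(m,np.ones((25,25))))
    k=1+np.argmax(lab[2][1:,4]); m=m*(lab[1]==k)
    pts=cv2.findNonZero(m); hm=np.zeros_like(m); cv2.fillConvexPoly(hm,cv2.convexHull(pts),1)
    def cost(d):
        q=hullmask(p,(g[0]+d[0]/1e3,g[1]+d[1]/1e3,g[2]+d[2]/100),m.shape); return 1-(q&hm).sum()/max(1,(q|hm).sum())
    best=None
    for d0 in ((0,0,0),(0,0,20),(0,0,-20)):
        r=minimize(cost,d0,method='Nelder-Mead',options=dict(initial_simplex=np.array([d0]*4)+np.vstack([np.zeros(3),15*np.eye(3)])))
        if best is None or r.fun<best.fun: best=r
    d=best.x; v=(g[0]+d[0]/1e3,g[1]+d[1]/1e3,g[2]+d[2]/100)
    if save:
        im=p['img'][:,:,::-1].copy(); cv2.drawContours(im,cv2.findContours(hullmask(p,v,m.shape),0,1)[0],-1,(255,255,255),1); cv2.drawContours(im,cv2.findContours(hm,0,1)[0],-1,(0,0,0),1); cv2.imwrite('pics/'+save,im)
    return v,best.fun
if __name__=='__main__':
    cam=sys.argv[1]; s=st(); p=shot(cam)
    for n in sys.argv[2:]:
        v,c=fit(p,n,GUESS[n],f'fit_{cam}_{n}_{s["time_s"]:.0f}.png')
        ax=np.array([np.cos(v[2]),np.sin(v[2])]); g=np.array(v[:2])-.046*ax
        ya=np.degrees(np.arctan2(*np.array(s['orientation'])[[1,0],1]))-90
        print(n,'c',np.round(np.array(v[:2])*1e3,1),'deg',round(np.degrees(v[2]),1),'1-IoU',round(c,3),'| grasp at',np.round(g*1e3,1),'shift',np.round((g-s['ee_pos'][:2])*1e3,1),'turn',round(v[2]-np.radians(ya),3))
E
python3 fit.py wrist orange purple; python3 fit.py top orange purple green yellow
```

```text
t 4.78 p [471.4 211.9 303.5] w 1.0 g 0.0 F [-1.6 -0.1 -0.4] yaw y-axis [0.286 0.958 0.001]
orange c [485.3 243.1] deg -25.2 1-IoU 0.166 | grasp at [443.7 262.8] shift [-27.6  50.9] turn -0.15
purple c [492.6 117.4] deg -21.7 1-IoU 0.056 | grasp at [449.9 134.4] shift [-21.5 -77.5] turn -0.088
t 4.83 p [469.8 212.2 303.3] w 1.004 g 0.0 F [ 0.1 -0.3  0.6] yaw y-axis [0.283 0.959 0.   ]
orange c [552.2 216.5] deg -18.7 1-IoU 0.495 | grasp at [508.6 231.3] shift [38.8 19.1] turn -0.039
purple c [494.1 115.9] deg -21.5 1-IoU 0.034 | grasp at [451.3 132.8] shift [-18.5 -79.4] turn -0.088
green c [504.3 -28.7] deg 11.9 1-IoU 0.028 | grasp at [459.3 -38.2] shift [ -10.5 -250.4] turn 0.495
yellow c [ 480.8 -257.5] deg 5.2 1-IoU 0.029 | grasp at [ 435.  -261.6] shift [ -34.8 -473.9] turn 0.377
```

Request:
{"fn": "move_arm", "kwargs": {"rows": [[-10,-40,0,-0.05],[-10,-38,-20,-0.04],[0,0,-50,0],[0,0,-50,0],[0,0,-50,0],[0,0,-30,0],[0,0,-15,0],[0,0,0,0]]}}

```text
time_s: 5.88
ee_pos: [0.4489, 0.1336, 0.0886]
orientation: [[-0.929, 0.369, -0.002], [0.369, 0.929, -0.0], [0.001, -0.001, -1.0]]
force: [-0.1, -0.6, -0.4]
width: 1.0
grasp_force: 0.0
```

Request:
{"fn": "move_arm", "kwargs": {"rows": [[0,0,0,0],[0,0,0,0],[0,0,0,0],[0,0,0,0],[0,0,0,0],[0,0,0,0]], "fingers": -1, "squeeze": 20}}

```text
time_s: 6.62
ee_pos: [0.4507, 0.1336, 0.0904]
orientation: [[-0.929, 0.37, 0.003], [0.37, 0.929, 0.001], [-0.002, 0.002, -1.0]]
force: [-1.5, 0.9, 7.0]
width: 0.75
grasp_force: 22.5
```

Request:
{"fn": "move_arm", "kwargs": {"rows": [[0,0,30,0],[0,0,50,0],[0,0,50,0],[0,0,50,0],[0,0,30,0],[0,0,0,0]]}}

```text
time_s: 7.38
ee_pos: [0.4509, 0.1332, 0.3016]
orientation: [[-0.929, 0.371, 0.006], [0.371, 0.929, 0.001], [-0.005, 0.003, -1.0]]
force: [0.4, 0.0, -3.1]
width: 0.746
grasp_force: 23.6
```

```bash
python3 - <<'E'
from h import *
st(); shot('wrist','w1.png'); shot('scene','s1.png')
i=np.vstack([cv2.imread('pics/w1.png')[:,100:560],cv2.imread('pics/s1.png')[90:320,120:580]]); cv2.imwrite('pics/v1.png',cv2.resize(i,None,fx=.95,fy=.95))
E
```

```text
t 7.38 p [450.9 133.2 301.6] w 0.746 g 23.6 F [ 0.4  0.  -3.1] yaw y-axis [0.371 0.929 0.003]
```

View pics/v1.png

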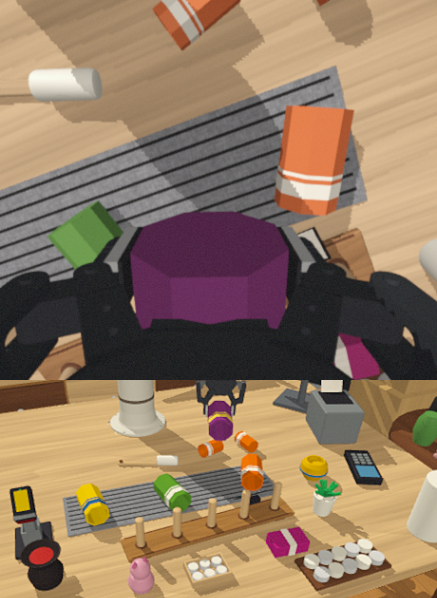

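```bash
python3 - <<'E'
import cv2
i=cv2.imread('pics/s1.png')[80:180,290:410]; cv2.imwrite('pics/v2.png',cv2.resize(i,None,fx=4,fy=4,interpolation=2))
E
```

```text
(no output)
```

View pics/v2.png

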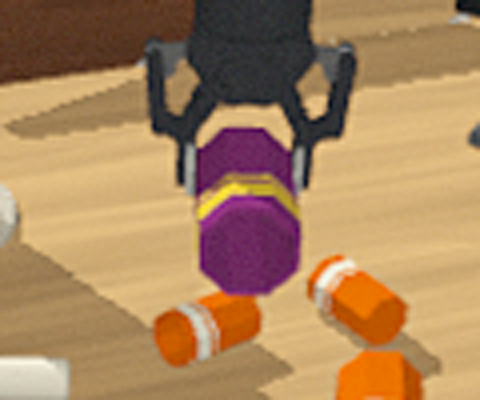

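Request:
{"fn": "move_arm", "kwargs": {"rows": [[0,0,-60,0],[0,0,-60,0],[0,0,-40,0],[0,0,0,0]]}}

```text
time_s: 7.98
ee_pos: [0.4457, 0.1317, 0.1347]
orientation: [[-0.929, 0.37, -0.011], [0.37, 0.929, -0.003], [0.009, -0.007, -1.0]]
force: [-0.7, -0.3, -2.4]
width: 0.743
grasp_force: 23.5
```

Request:
{"fn": "move_arm", "kwargs": {"rows": [[0,0,0,0],[0,0,0,0]], "fingers": 0.48}}

```text
time_s: 8.22
ee_pos: [0.4511, 0.1334, 0.1406]
orientation: [[-0.929, 0.371, 0.003], [0.371, 0.929, 0.001], [-0.003, 0.002, -1.0]]
force: [-0.3, -0.1, -3.1]
width: 0.746
grasp_force: 23.5
```

```bash
cat > pitch.py <<'E'
from fit import *
def hang(p,s,pitch,u0,lat=0,dz=.0535):
    R=np.array(s['orientation']); v=R[:,1]; f=np.cross(v,[0,0,1.]); f/=np.linalg.norm(f)   # forward: v x z
    d=np.cos(pitch)*f-np.sin(pitch)*np.array([0,0,1.]); w=np.cross(d,v); piv=np.array(s['ee_pos'])+dz*R[:,2]+lat*v
    r=.032/np.cos(np.pi/8); P=[]
    for u in (-.055,.055):
        for k in range(8):
            t=np.pi/8+k*np.pi/4; P.append(piv+(u-u0)*d+r*np.cos(t)*v+r*np.sin(t)*w)
    return P,piv,d
def fitp(n,cam='scene',save=None):
    s=robot.sense(); p=shot(cam)
    hsv=cv2.cvtColor(p['img'],cv2.COLOR_RGB2HSV).astype(int); dh=abs(hsv[...,0]-HUE[n]); dh=np.minimum(dh,180-dh)
    m=((dh<9)&(hsv[...,1]>(175 if n in('orange','yellow') else 90))&(hsv[...,2]>35)).astype(np.uint8)
    def hm(x):
        P,_,_=hang(p,s,x[0],x[1]/1e3,x[2]/1e3); q=np.array([proj(p,X) for X in P]).astype(np.float32)
        o=np.zeros_like(m); cv2.fillConvexPoly(o,(cv2.convexHull(q)*16).round().astype(np.int32),1,shift=4); return o
    roi=np.zeros_like(m)
    for a in np.arange(-.6,2.2,.2): roi|=hm((a,-47,0))
    m=m*cv2.dilate(roi,np.ones((9,9)))
    lab=cv2.connectedComponentsWithStats(cv2.dilate(m,np.ones((9,9)))); k=1+np.argmax(lab[2][1:,4]); m=m*(lab[1]==k)
    t=np.zeros_like(m); cv2.fillConvexPoly(t,cv2.convexHull(cv2.findNonZero(m)),1)
    c=lambda x: 1-(hm(x)&t).sum()/(hm(x)|t).sum()
    b=min((minimize(c,(a,-47,0),method='Nelder-Mead',options=dict(initial_simplex=[(a,-47,0),(a+.2,-47,0),(a,-42,0),(a,-47,3)])) for a in np.arange(-.4,2.,.3)),key=lambda r:r.fun)
    P,piv,d=hang(p,s,b.x[0],b.x[1]/1e3,b.x[2]/1e3)
    print(n,cam,'pitch deg',round(np.degrees(b.x[0])),'u0',b.x[1].round(1),'lat',b.x[2].round(1),'1-IoU',round(b.fun,3),'tumbler middle',np.round((piv-d*b.x[1]/1e3)*1e3,1),'lowest z',round(min(x[2] for x in P)*1e3))
if __name__=='__main__':
    st()
    for c in sys.argv[2:] or ['scene']: fitp(sys.argv[1],c)
E
python3 pitch.py purple scene top
```

```text
t 8.22 p [451.1 133.4 140.6] w 0.746 g 23.5 F [-0.3 -0.1 -3.1] yaw y-axis [0.371 0.929 0.002]
purple scene pitch deg -4 u0 -57.5 lat 1.6 1-IoU 0.027 tumbler middle [505.1 113.7  90.8] lowest z 55
purple top pitch deg 88 u0 -563.9 lat 48.7 1-IoU 0.391 tumbler middle [ 487.8  171.2 -476.4] lowest z -533
```

Request:
{"fn": "move_arm", "kwargs": {"rows": [[0,0,0,0],[0,0,0,0]], "fingers": 0.495}}

```text
time_s: 8.57
ee_pos: [0.45, 0.133, 0.1394]
orientation: [[-0.929, 0.371, 0.001], [0.371, 0.929, 0.0], [-0.001, 0.001, -1.0]]
force: [0.3, -0.0, -2.8]
width: 0.749
grasp_force: 13.1
```

```bash
python3 pitch.py purple scene
```

```text
t 8.57 p [450.  133.  139.4] w 0.749 g 13.1 F [ 0.3 -0.  -2.8] yaw y-axis [0.371 0.929 0.001]
purple scene pitch deg -2 u0 -54.9 lat 2.1 1-IoU 0.036 tumbler middle [501.8 114.6  87.6] lowest z 54
```

Request:
{"fn": "move_arm", "kwargs": {"rows": [[0,0,0,0],[0,0,0,0]], "fingers": 0.5}}

```text
time_s: 8.88
ee_pos: [0.4499, 0.1331, 0.139]
orientation: [[-0.929, 0.371, 0.0], [0.371, 0.929, 0.0], [-0.0, 0.0, -1.0]]
force: [-0.2, -0.1, -0.8]
width: 0.751
grasp_force: 4.1
```

```bash
python3 pitch.py purple scene
```

```text
t 8.88 p [449.9 133.1 139. ] w 0.751 g 4.1 F [-0.2 -0.1 -0.8] yaw y-axis [0.371 0.929 0.   ]
purple scene pitch deg 71 u0 -48.0 lat 2.4 1-IoU 0.03 tumbler middle [465.2 129.5  40.1] lowest z -22
```

Request:
{"fn": "move_arm", "kwargs": {"rows": [[0,0,0,0],[0,0,0,0]], "fingers": -1}}

```text
time_s: 9.18
ee_pos: [0.4499, 0.133, 0.139]
orientation: [[-0.929, 0.371, 0.0], [0.371, 0.929, 0.0], [-0.0, 0.0, -1.0]]
force: [-1.0, 0.0, 1.1]
width: 0.743
grasp_force: 23.3
```

Request:
{"fn": "move_arm", "kwargs": {"rows": [[0,0,20,0],[0,0,30,0],[0,0,10,0],[0,0,0,0]]}}

```text
time_s: 9.68
ee_pos: [0.45, 0.133, 0.1991]
orientation: [[-0.929, 0.371, 0.001], [0.371, 0.929, 0.0], [-0.001, 0.001, -1.0]]
force: [0.5, 0.1, -3.1]
width: 0.748
grasp_force: 23.4
```

```bash
python3 pitch.py purple scene;  python3 - <<'E'
from h import *
shot('scene','s2.png'); shot('wrist','w2.png')
a=cv2.resize(cv2.imread('pics/s2.png')[100:240,290:430],(400,400),interpolation=2); b=cv2.imread('pics/w2.png')[:,140:540]
cv2.imwrite('pics/v3.png',np.hstack([a,b]))
E
```

```text
t 9.68 p [450.  133.  199.1] w 0.748 g 23.4 F [ 0.5  0.1 -3.1] yaw y-axis [0.371 0.929 0.001]
purple scene pitch deg 81 u0 -51.0 lat 1.8 1-IoU 0.029 tumbler middle [458.5 131.6  95.3] lowest z 36
```

View pics/v3.png

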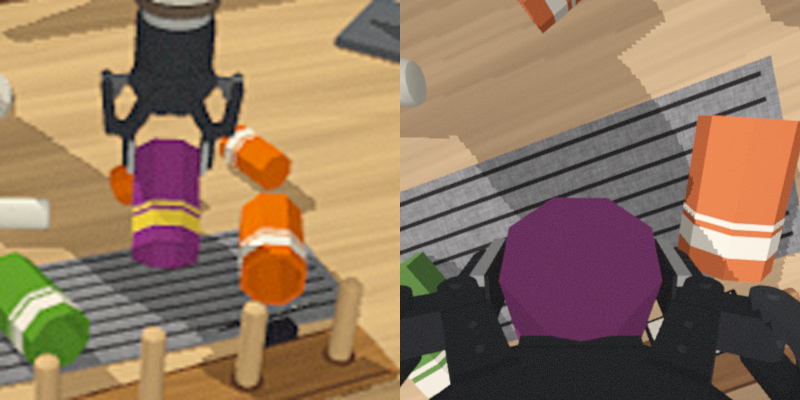

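Request:
{"fn": "move_arm", "kwargs": {"rows": [[0,0,40,0.1],[0,0,50,0.15],[40,0,10,0.18],[50,0,0,0],[50,0,0,0],[40,1,0,0],[12,0,0,0],[0,0,0,0]]}}

```text
time_s: 10.82
ee_pos: [0.6413, 0.1338, 0.2971]
orientation: [[-0.999, -0.05, -0.003], [-0.05, 0.999, -0.0], [0.003, -0.0, -1.0]]
force: [-0.6, -0.1, -3.1]
width: 0.743
grasp_force: 24.1
```

```bash
python3 pitch.py purple scene; python3 - <<'E'
from h import *
for n in ('scene','top'):
    p=shot(n)
    print(n,[(np.round(toz(p,l['pixel'],.018)[:2]*1e3).tolist(),round(l['p'],2)) for l in robot.landmark_of(p,'peg4') if l['p']>.3])
E
```

```text
t 10.82 p [641.3 133.8 297.1] w 0.743 g 24.1 F [-0.6 -0.1 -3.1] yaw y-axis [-0.05   0.999 -0.   ]
purple scene pitch deg 35 u0 -50.1 lat 0.2 1-IoU 0.066 tumbler middle [682.  136.  214.6] lowest z 157
scene [([638.0, 140.0], 0.92), ([648.0, 42.0], 0.86), ([670.0, -169.0], 0.73), ([655.0, -69.0], 0.68), ([646.0, 227.0], 0.63), ([695.0, -401.0], 0.56)]
top [([656.0, -69.0], 0.7), ([653.0, 46.0], 0.67), ([661.0, -165.0], 0.66), ([652.0, 134.0], 0.58)]
```

```bash
python3 - <<'E'
from h import *
shot('scene','s3.png'); shot('top','t3.png')
a=cv2.imread('pics/s3.png')[80:280,300:500]; b=cv2.imread('pics/t3.png')[110:310,160:360]
cv2.imwrite('pics/v4.png',cv2.resize(np.hstack([a,b]),None,fx=2,fy=2,interpolation=2))
E
```

```text
(no output)
```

View pics/v4.png

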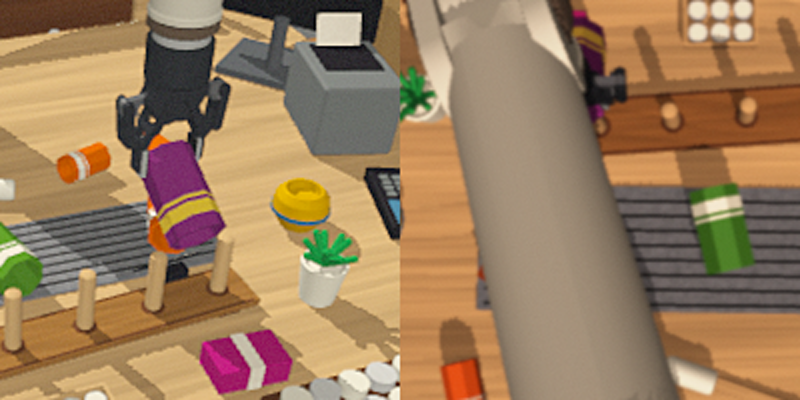

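Request:
{"fn": "move_arm", "kwargs": {"rows": [[-10,0,0,0],[-20,0,0,0],[-30,-5,0,0],[-30,-10,0,0],[-20,0,-20,0],[-10,0,-30,0],[0,0,-30,0],[0,0,-25,0],[0,0,-15,0],[0,0,0,0]], "squeeze": 40}}

```text
time_s: 12.42
ee_pos: [0.5209, 0.1188, 0.1783]
orientation: [[-0.999, -0.05, -0.002], [-0.05, 0.999, -0.0], [0.002, -0.0, -1.0]]
force: [0.8, 0.1, -1.9]
width: 0.737
grasp_force: 51.8
```

Request:
{"fn": "move_arm", "kwargs": {"rows": [[0,0,0,0],[0,0,0,0],[0,0,0,0]], "fingers": 0.499}}

```text
time_s: 12.8
ee_pos: [0.5225, 0.1192, 0.18]
orientation: [[-0.999, -0.05, 0.002], [-0.05, 0.999, 0.001], [-0.002, 0.0, -1.0]]
force: [0.3, -0.1, 1.3]
width: 0.749
grasp_force: 0.8
```

```bash
python3 pitch.py purple scene
```

```text
t 12.8 p [522.5 119.2 180. ] w 0.749 g 0.8 F [ 0.3 -0.1  1.3] yaw y-axis [-0.05   0.999  0.   ]
purple scene pitch deg 94 u0 -73.3 lat 3.4 1-IoU 0.045 tumbler middle [518.  122.4  53.3] lowest z -4
```

Request:
{"fn": "move_arm", "kwargs": {"rows": [[0,0,0,0],[0,0,0,0],[0,0,0,0]], "fingers": 0.75}}

```text
time_s: 13.22
ee_pos: [0.5217, 0.1189, 0.1789]
orientation: [[-0.999, -0.05, -0.0], [-0.05, 0.999, -0.0], [0.0, -0.0, -1.0]]
force: [-0.9, 0.8, -0.2]
width: 0.878
grasp_force: 0.0
```

```bash
python3 pitch.py purple scene; python3 - <<'E'
from h import *
p=shot('scene','s4.png');shot('wrist','w4.png')
a=cv2.resize(cv2.imread('pics/s4.png')[100:260,290:450],(400,400),interpolation=2); b=cv2.imread('pics/w4.png')[:,140:540]
cv2.imwrite('pics/v5.png',np.hstack([a,b]))
E
```

```text
t 13.22 p [521.7 118.9 178.9] w 0.878 g 0.0 F [-0.9  0.8 -0.2] yaw y-axis [-0.05   0.999 -0.   ]
purple scene pitch deg 93 u0 -72.9 lat 4.1 1-IoU 0.04 tumbler middle [517.1 122.8  52.6] lowest z -4
```

View pics/v5.png

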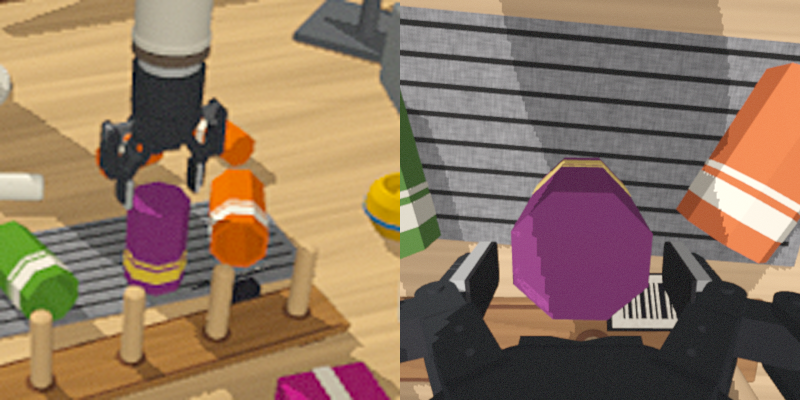

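```bash
python3 - <<'E'
from h import *
s=st();p=shot('wrist'); x=toz(p,(322,255),.114); R=np.array(s['orientation']); print(x*1e3, (x-s['ee_pos'])*1e3)
E
```

```text
t 13.38 p [521.7 119.  178.8] w 0.879 g 0.0 F [-1.   0.2 -0.6] yaw y-axis [-0.05   0.999  0.   ]
[518.59563786 119.72510676 114.        ] [ -3.1071748    0.76164824 -64.81295555]
```

Request:
{"fn": "move_arm", "kwargs": {"rows": [[0,0,-20,0],[0,0,-15,0],[0,0,0,0]]}}

```text
time_s: 13.8
ee_pos: [0.5207, 0.1187, 0.1425]
orientation: [[-0.999, -0.05, -0.003], [-0.05, 0.999, -0.001], [0.003, -0.001, -1.0]]
force: [-0.1, 0.4, -0.0]
width: 0.875
grasp_force: 0.0
```

Request:
{"fn": "move_arm", "kwargs": {"rows": [[0,0,0,0],[0,0,0,0],[0,0,0,0],[0,0,0,0]], "fingers": -1, "squeeze": 60}}

```text
time_s: 14.3
ee_pos: [0.5218, 0.1189, 0.1441]
orientation: [[-0.999, -0.05, 0.0], [-0.05, 0.999, -0.0], [-0.0, -0.0, -1.0]]
force: [-0.4, -0.5, -1.2]
width: 0.743
grasp_force: 65.8
```

Request:
{"fn": "move_arm", "kwargs": {"rows": [[0,0,40,0],[0,0,50,0],[0,0,30,0],[20,5,5,0],[40,5,0,0],[40,5,0,0],[23,0,0,0],[10,0,0,0],[0,0,0,0],[0,0,0,0]]}}

```text
time_s: 15.55
ee_pos: [0.6537, 0.1341, 0.2688]
orientation: [[-0.999, -0.051, -0.001], [-0.051, 0.999, -0.0], [0.001, -0.0, -1.0]]
force: [-1.0, 0.7, -1.7]
width: 0.744
grasp_force: 67.2
```

```bash
python3 pitch.py purple scene
```

```text
t 15.55 p [653.7 134.1 268.8] w 0.744 g 67.2 F [-1.   0.7 -1.7] yaw y-axis [-0.051  0.999 -0.   ]
purple scene pitch deg 97 u0 -41.3 lat 7.1 1-IoU 0.079 tumbler middle [647.9 141.  174.3] lowest z 116
```

Request:
{"fn": "move_arm", "kwargs": {"rows": [[0,0,-20,0],[0,0,-25,0],[0,0,-25,0],[0,0,-20,0],[0,0,-13,0],[0,0,-4,0],[0,0,-2,0],[0,0,0,0]]}}

```text
time_s: 16.6
ee_pos: [0.6553, 0.1341, 0.1607]
orientation: [[-0.999, -0.05, 0.001], [-0.05, 0.999, 0.0], [-0.001, 0.0, -1.0]]
force: [0.3, 0.1, -2.1]
width: 0.745
grasp_force: 67.2
```

Request:
{"fn": "move_arm", "kwargs": {"rows": [[0,0,-1,0],[0,0,-1,0],[0,0,0,0]]}}

```text
time_s: 16.98
ee_pos: [0.6549, 0.134, 0.1581]
orientation: [[-0.999, -0.05, 0.0], [-0.05, 0.999, 0.0], [-0.0, 0.0, -1.0]]
force: [0.1, 0.5, -1.9]
width: 0.741
grasp_force: 67.4
```

Release gently and rise.

Request:
{"fn": "move_arm", "kwargs": {"rows": [[0,0,-1,0],[0,0,0,0],[0,0,0,0]], "fingers": 0.7}}

```text
time_s: 17.35
ee_pos: [0.6549, 0.134, 0.1571]
orientation: [[-0.999, -0.05, 0.0], [-0.05, 0.999, 0.0], [-0.0, 0.0, -1.0]]
force: [0.4, -0.2, 0.2]
width: 0.852
grasp_force: 0.0
```

Request:
{"fn": "move_arm", "kwargs": {"rows": [[0,0,20,0],[0,0,40,0],[0,0,50,0],[0,0,40,0],[-50,40,0,-0.1],[-50,40,0,-0.15],[-50,20,0,-0.1],[-20,0,0,0],[0,0,0,0]], "fingers": 1}}

```text
time_s: 18.48
ee_pos: [0.486, 0.233, 0.3088]
orientation: [[-0.956, 0.293, 0.002], [0.293, 0.956, 0.001], [-0.002, 0.001, -1.0]]
force: [0.4, -0.3, 0.8]
width: 0.999
grasp_force: 0.0
```

```bash
python3 - <<'E'
from fit import *
s=st(); p=shot('wrist'); print(fit(p,'orange',GUESS['orange'],'fo.png'))
for l in robot.landmark_of(p,'tumbler_orange')[:3]: print(round(l['p'],2),np.round(l['pixel']),np.round(toz(p,l['pixel'],.036)*1e3))
q=shot('scene')
for l in robot.landmark_of(q,'tumbler_purple')[:2]: print(round(l['p'],2),np.round(l['pixel']),np.round(toz(q,l['pixel'],.073)*1e3))
for l in robot.boxes_of(q,'tumbler_purple')[:2]: print(round(l['p'],2),np.round(l['bbox']))
i=cv2.imread('pics/fo.png'); a=cv2.resize(q['img'][130:270,300:480,::-1],(514,400)); cv2.imwrite('pics/v6.png',cv2.resize(np.hstack([a,i]),None,fx=.69,fy=.69))
E
```

```text
t 18.48 p [486.  233.  308.8] w 0.999 g 0.0 F [ 0.4 -0.3  0.8] yaw y-axis [0.293 0.956 0.001]
((np.float64(0.4861406828545817), np.float64(0.24361741016329413), np.float64(-0.47584677995057345)), np.float64(0.3521002210759028))
0.76 [217.   1.] [297. 188.  36.]
0.58 [331. 172.] [488. 245.  36.]
0.66 [378. 219.] [658. 131.  73.]
0.92 [379. 220.  32.  50.]
0.73 [147. 225.  32.  44.]
```

View pics/v6.png

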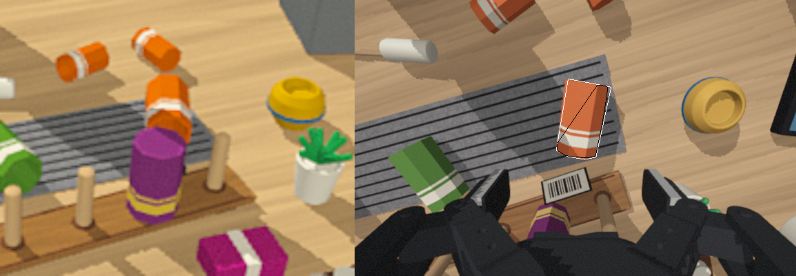

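Request:
{"fn": "move_arm", "kwargs": {"rows": [[-22,16,-20,-0.08],[-20,16,-50,-0.085],[0,0,-50,0],[0,0,-50,0],[0,0,-30,0],[0,0,-15,0],[0,0,-5,0],[0,0,0,0]]}}

```text
time_s: 19.73
ee_pos: [0.4459, 0.2643, 0.0875]
orientation: [[-0.894, 0.449, 0.001], [0.449, 0.894, 0.001], [-0.001, 0.001, -1.0]]
force: [-0.5, 0.1, 0.5]
width: 1.0
grasp_force: 0.0
```

Request:
{"fn": "move_arm", "kwargs": {"rows": [[0,0,0,0],[0,0,0,0],[0,0,0,0],[0,0,0,0],[0,0,0,0]], "fingers": -1, "squeeze": 20}}

```text
time_s: 20.35
ee_pos: [0.4458, 0.2643, 0.0881]
orientation: [[-0.894, 0.448, 0.002], [0.448, 0.894, 0.001], [-0.001, 0.001, -1.0]]
force: [-0.9, -0.8, 6.2]
width: 0.746
grasp_force: 22.1
```

Request:
{"fn": "move_arm", "kwargs": {"rows": [[0,0,10,0],[0,0,25,0],[0,0,25,0],[0,0,10,0],[0,0,0,0],[0,0,0,0]]}}

```text
time_s: 21.1
ee_pos: [0.4446, 0.2637, 0.1561]
orientation: [[-0.894, 0.448, -0.001], [0.448, 0.894, -0.001], [0.001, -0.001, -1.0]]
force: [-0.2, -0.4, -3.0]
width: 0.748
grasp_force: 23.5
```

Request:
{"fn": "move_arm", "kwargs": {"rows": [[0,0,0,0],[0,0,0,0]], "fingers": 0.498}}

```text
time_s: 21.35
ee_pos: [0.4448, 0.2639, 0.1562]
orientation: [[-0.894, 0.448, -0.001], [0.448, 0.894, -0.001], [0.001, -0.001, -1.0]]
force: [-0.3, 0.3, -2.5]
width: 0.745
grasp_force: 23.5
```

```bash
sed -i "s/(175 if n in('orange','yellow') else 90)/(150 if n in('orange','yellow') else 90)/" fit.py pitch.py; python3 pitch.py orange scene
```

```text
t 21.35 p [444.8 263.9 156.2] w 0.745 g 23.5 F [-0.3  0.3 -2.5] yaw y-axis [ 0.448  0.894 -0.001]
orange scene pitch deg 0 u0 -43.5 lat -1.1 1-IoU 0.079 tumbler middle [483.2 243.4 102.4] lowest z 70
```

Request:
{"fn": "move_arm", "kwargs": {"rows": [[0,0,0,0],[0,0,0,0]], "fingers": 0.5}}

```text
time_s: 21.65
ee_pos: [0.4453, 0.2641, 0.157]
orientation: [[-0.894, 0.448, 0.0], [0.448, 0.894, 0.0], [-0.0, 0.0, -1.0]]
force: [0.1, -2.1, -1.8]
width: 0.748
grasp_force: 1.5
```

```bash
python3 pitch.py orange scene
```

```text
t 21.65 p [445.3 264.1 157. ] w 0.748 g 1.5 F [ 0.1 -2.1 -1.8] yaw y-axis [0.448 0.894 0.   ]
orange scene pitch deg 23 u0 -48.6 lat -1.4 1-IoU 0.111 tumbler middle [484.7 242.7  84.6] lowest z 34
```

Request:
{"fn": "move_arm", "kwargs": {"rows": [[0,0,0,0],[0,0,0,0]]}}

```text
time_s: 21.95
ee_pos: [0.4447, 0.2643, 0.1573]
orientation: [[-0.894, 0.448, -0.0], [0.448, 0.894, 0.0], [0.0, -0.0, -1.0]]
force: [-3.6, -0.2, 5.3]
width: 0.752
grasp_force: 6.9
```

```bash
python3 pitch.py orange scene
```

```text
t 21.95 p [444.7 264.3 157.3] w 0.752 g 6.9 F [-3.6 -0.2  5.3] yaw y-axis [ 0.448  0.894 -0.   ]
orange scene pitch deg 24 u0 -49.4 lat -4.8 1-IoU 0.12 tumbler middle [482.9 239.8  83.7] lowest z 32
```

```bash
cat > pw.py <<'E'
from pitch import *
def fitw(n,quiet=False):
    s=robot.sense(); p=shot('wrist'); cv2.imwrite(f'pics/pw_{s["time_s"]:.0f}.png',p['img'][:,:,::-1])
    hsv=cv2.cvtColor(p['img'],cv2.COLOR_RGB2HSV).astype(int); dh=abs(hsv[...,0]-HUE[n]); dh=np.minimum(dh,180-dh)
    m=((dh<9)&(hsv[...,1]>(150 if n in('orange','yellow') else 90))&(hsv[...,2]>35)).astype(np.uint8)
    m=cv2.morphologyEx(cv2.morphologyEx(m,2,np.ones((3,3))),3,np.ones((15,15)))
    valid=((hsv[...,2]>75)|(hsv[...,1]>110)).astype(np.uint8); valid[335:]=0
    def hm(x):
        P,_,_=hang(p,s,x[0],x[1]/1e3,x[2]/1e3); q=np.array([proj(p,X) for X in P]).astype(np.float32)
        o=np.zeros_like(m); cv2.fillConvexPoly(o,(cv2.convexHull(q)*16).round().astype(np.int32),1,shift=4); return o
    roi=np.zeros_like(m)
    for a in np.arange(-.4,2.,.2): roi|=hm((a,-50,0))
    m=m*cv2.dilate(roi,np.ones((25,25))); lab=cv2.connectedComponentsWithStats(m); k=1+np.argmax(lab[2][1:,4]); m=(lab[1]==k).astype(np.uint8)*valid
    c=lambda x: 1-(hm(x)&m).sum()/((hm(x)&valid)|m).sum()
    out=[]
    for a in np.arange(-.2,2.,.3):
        b=minimize(c,(a,-50,0),method='Nelder-Mead',options=dict(initial_simplex=[(a,-50,0),(a+.2,-50,0),(a,-65,0),(a,-50,3)])); out.append((round(b.fun,3),round(np.degrees(b.x[0])),b.x[1].round(),b.x[2].round(1)))
    print(n,sorted(out)[:4])
if __name__=='__main__': st(); fitw(sys.argv[1])
E
python3 pw.py orange; ls pics | grep pw
```

```text
t 22.0 p [444.7 264.4 157.4] w 0.753 g 6.9 F [-4.9  0.1  5.8] yaw y-axis [ 0.448  0.894 -0.   ]
orange [(np.float64(0.042), 43, np.float64(-42.0), np.float64(-0.8)), (np.float64(0.042), 43, np.float64(-41.0), np.float64(-0.3)), (np.float64(0.042), 45, np.float64(-42.0), np.float64(-0.6)), (np.float64(0.043), 45, np.float64(-42.0), np.float64(-0.9))]
pw_22.png
```

```bash
python3 - <<'E'
from h import *
shot('top','t5.png')
a=cv2.resize(cv2.imread('pics/t5.png')[150:310,130:290],(400,400),interpolation=2); b=cv2.imread('pics/pw_22.png')[:,140:540]
cv2.imwrite('pics/v7.png',np.hstack([a,b]))
E
```

```text
(no output)
```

View pics/v7.png

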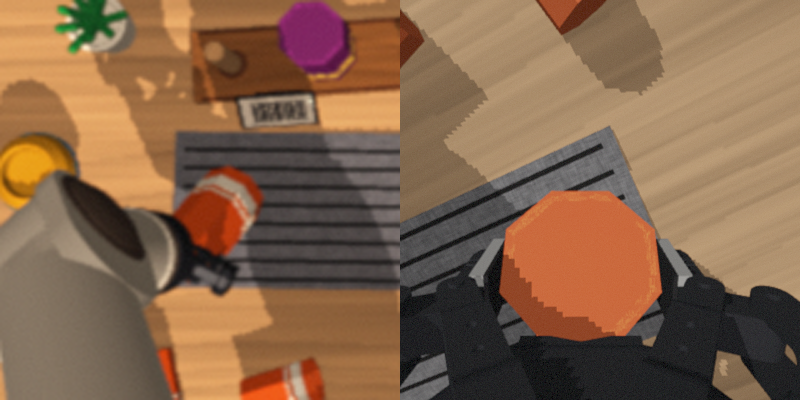

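Request:
{"fn": "move_arm", "kwargs": {"rows": [[0,0,0,0],[0,0,0,0],[0,0,10,0],[0,0,5,0],[0,0,0,0]], "fingers": -1}}

```text
time_s: 22.72
ee_pos: [0.4457, 0.2642, 0.1725]
orientation: [[-0.894, 0.449, 0.001], [0.449, 0.894, 0.001], [-0.001, 0.001, -1.0]]
force: [-0.8, 0.5, -2.3]
width: 0.743
grasp_force: 24.0
```

Request:
{"fn": "move_arm", "kwargs": {"rows": [[0,0,0,0],[0,0,0,0],[0,0,0,0],[0,0,0,0]], "fingers": 0.499}}

```text
time_s: 23.22
ee_pos: [0.4452, 0.264, 0.1718]
orientation: [[-0.894, 0.448, -0.0], [0.448, 0.894, -0.0], [0.0, -0.0, -1.0]]
force: [-0.1, 0.5, -1.6]
width: 0.751
grasp_force: 4.4
```

```bash
python3 pw.py orange
```

```text
t 23.23 p [445.2 264.  171.8] w 0.751 g 4.4 F [-0.1  0.5 -1.6] yaw y-axis [ 0.448  0.894 -0.   ]
orange [(np.float64(0.044), 43, np.float64(-41.0), np.float64(-1.2)), (np.float64(0.044), 43, np.float64(-41.0), np.float64(-0.8)), (np.float64(0.044), 43, np.float64(-41.0), np.float64(-0.7)), (np.float64(0.046), 48, np.float64(-42.0), np.float64(-0.7))]
```

Request:
{"fn": "move_arm", "kwargs": {"rows": [[0,0,-5,0],[0,0,-4,0],[0,0,-3,0],[0,0,-2,0],[0,0,-2,0],[0,0,0,0]]}}

```text
time_s: 24.02
ee_pos: [0.4453, 0.2643, 0.1559]
orientation: [[-0.894, 0.448, 0.0], [0.448, 0.894, 0.0], [-0.0, 0.0, -1.0]]
force: [1.3, 0.5, -0.4]
width: 0.747
grasp_force: 2.1
```

```bash
python3 - <<'E'
from h import *
st();shot('top','t5.png');shot('wrist','w5.png');shot('scene','s5.png')
a=cv2.resize(cv2.imread('pics/t5.png')[150:310,130:290],(400,400),interpolation=2); b=cv2.imread('pics/w5.png')[:,140:540]
cv2.imwrite('pics/v8.png',np.hstack([a,b]))
E
```

```text
t 24.02 p [445.3 264.3 155.9] w 0.747 g 2.1 F [ 1.3  0.5 -0.4] yaw y-axis [0.448 0.894 0.   ]
```

View pics/v8.png

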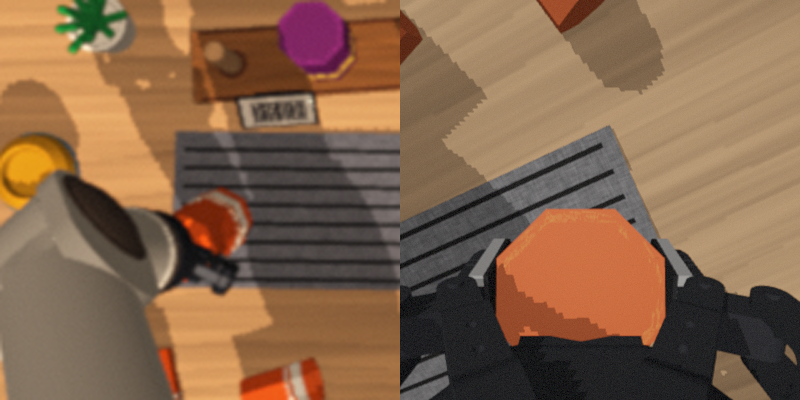

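Request:
{"fn": "move_arm", "kwargs": {"rows": [[0,0,0,0],[0,0,0,0],[0,0,0,0]], "fingers": 0.7}}

```text
time_s: 24.55
ee_pos: [0.445, 0.2639, 0.1558]
orientation: [[-0.894, 0.448, -0.0], [0.448, 0.894, -0.0], [0.0, -0.0, -1.0]]
force: [-0.4, 0.5, 0.4]
width: 0.848
grasp_force: 0.0
```

Request:
{"fn": "move_arm", "kwargs": {"rows": [[0,0,20,0],[0,0,20,0],[0,0,10,0],[0,0,0,0]]}}

```text
time_s: 25.05
ee_pos: [0.4455, 0.2642, 0.2064]
orientation: [[-0.894, 0.448, 0.001], [0.448, 0.894, 0.001], [-0.001, 0.001, -1.0]]
force: [0.6, -0.4, 0.4]
width: 0.852
grasp_force: 0.0
```

```bash
cat > stand.py <<'E'
# fit of an upright (mouth-down) octagonal tumbler: x,y,yaw ; rim at z0
from fit import *
def up(x,y,a,z0,h=.11):
    r=.032/np.cos(np.pi/8); return [(x+r*np.cos(a+np.pi/8+k*np.pi/4),y+r*np.sin(a+np.pi/8+k*np.pi/4),z) for z in (z0,z0+h) for k in range(8)]
def fitup(n,cam,g,z0,excl=True):
    s=robot.sense(); p=shot(cam)
    hsv=cv2.cvtColor(p['img'],cv2.COLOR_RGB2HSV).astype(int); dh=abs(hsv[...,0]-HUE[n]); dh=np.minimum(dh,180-dh)
    m=((dh<9)&(hsv[...,1]>(150 if n in('orange','yellow') else 90))&(hsv[...,2]>35)).astype(np.uint8)
    m=cv2.morphologyEx(cv2.morphologyEx(m,2,np.ones((3,3))),3,np.ones((21,21)))
    valid=np.ones_like(m)
    if cam=='wrist': valid=((hsv[...,2]>75)|(hsv[...,1]>110)).astype(np.uint8); valid[335:]=0
    def hm(x):
        q=np.array([proj(p,X) for X in up(x[0]/1e3,x[1]/1e3,x[2]/50,z0)]).astype(np.float32); o=np.zeros_like(m)
        cv2.fillConvexPoly(o,(cv2.convexHull(q)*16).round().astype(np.int32),1,shift=4); return o
    m=m*cv2.dilate(hm((g[0],g[1],0)),np.ones((61,61)))
    lab=cv2.connectedComponentsWithStats(m); m=(lab[1]==1+np.argmax(lab[2][1:,4])).astype(np.uint8)*valid
    c=lambda x: 1-(hm(x)&m).sum()/((hm(x)&valid)|m).sum()
    b=min((minimize(c,(g[0],g[1],a),method='Nelder-Mead',options=dict(initial_simplex=np.array([(g[0],g[1],a)]*4)+np.vstack([np.zeros(3),10*np.eye(3)]))) for a in (-10,0,10)),key=lambda r:r.fun)
    R=np.array(s['orientation']); ya=np.degrees(np.arctan2(R[1,1],R[0,1]))-90
    da=(b.x[2]/50*180/np.pi-ya+22.5)%45-22.5
    print(n,cam,'xy',b.x[:2].round(1),'1-IoU',round(b.fun,3),'from TCP',(b.x[:2]-np.array(s['ee_pos'][:2])*1e3).round(1),'yaw rel tool deg',round(da,1))
if __name__=='__main__':
    st(); n,x,y,z0=sys.argv[1],*map(float,sys.argv[2:5])
    for c in sys.argv[5:]: fitup(n,c,(x,y),z0/1e3)
E
python3 stand.py orange 445 264 4 wrist top scene; python3 stand.py purple 652 134 18 top scene
```

```text
t 25.05 p [445.5 264.2 206.4] w 0.852 g 0.0 F [ 0.6 -0.4  0.4] yaw y-axis [0.448 0.894 0.001]
orange wrist xy [477.7 247.5] 1-IoU 0.13 from TCP [ 32.2 -16.7] yaw rel tool deg 1.4
orange top xy [477.5 251. ] 1-IoU 0.132 from TCP [ 32.4 -13. ] yaw rel tool deg -8.3
orange scene xy [442.  268.6] 1-IoU 0.438 from TCP [-2.9  4.8] yaw rel tool deg 14.8
t 25.2 p [444.7 263.7 205.2] w 0.846 g 0.0 F [-0.1  0.  -0.1] yaw y-axis [ 0.448  0.894 -0.001]
purple top xy [656.9 133.3] 1-IoU 0.229 from TCP [ 212.1 -130.4] yaw rel tool deg -17.1
purple scene xy [659.  132.9] 1-IoU 0.101 from TCP [ 214.3 -130.8] yaw rel tool deg -6.7
```

```bash
python3 fit.py top orange; python3 fit.py wrist orange;  python3 - <<'E'
from h import *
shot('top','t6.png');shot('wrist','w6.png')
a=cv2.resize(cv2.imread('pics/t6.png')[150:310,130:290],(400,400),interpolation=2); b=cv2.imread('pics/w6.png')[:,140:540]
cv2.imwrite('pics/v9.png',np.hstack([a,b]))
E
```

```text
t 25.3 p [444.7 263.8 205.1] w 0.851 g 0.0 F [-0.5  0.5  0.2] yaw y-axis [ 0.448  0.894 -0.001]
orange c [497.5 251.8] deg -29.6 1-IoU 0.457 | grasp at [457.5 274.5] shift [12.7 10.7] turn -0.051
t 25.35 p [444.8 263.8 205.2] w 0.853 g 0.0 F [-0.6  1.4 -0.6] yaw y-axis [ 0.448  0.894 -0.001]
orange c [496.7 237.6] deg -26.2 1-IoU 0.271 | grasp at [455.4 257.9] shift [10.5 -6. ] turn 0.008
```

View pics/v9.png

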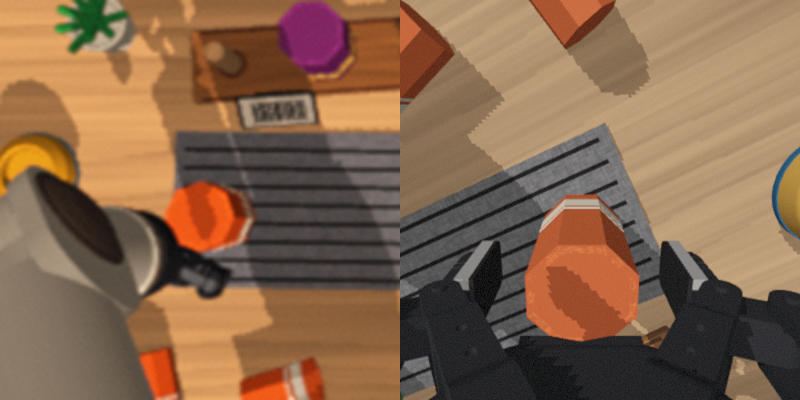

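Request:
{"fn": "move_arm", "kwargs": {"rows": [[16,-8,0,0],[16,-8,0,0],[0,0,-20,0],[0,0,-25,0],[0,0,-16,0],[0,0,0,0]]}}

```text
time_s: 26.25
ee_pos: [0.477, 0.2472, 0.1437]
orientation: [[-0.894, 0.449, -0.002], [0.449, 0.894, -0.001], [0.001, -0.002, -1.0]]
force: [-0.6, 0.2, 0.1]
width: 0.849
grasp_force: 0.0
```

Request:
{"fn": "move_arm", "kwargs": {"rows": [[0,0,0,0],[0,0,0,0],[0,0,0,0],[0,0,0,0],[0,0,0,0]], "fingers": -1, "squeeze": 60}}

```text
time_s: 26.88
ee_pos: [0.4772, 0.2481, 0.1452]
orientation: [[-0.894, 0.448, 0.0], [0.448, 0.894, 0.0], [-0.0, 0.0, -1.0]]
force: [-1.4, 0.3, 0.3]
width: 0.743
grasp_force: 66.3
```

Request:
{"fn": "move_arm", "kwargs": {"rows": [[0,0,30,0],[0,0,50,0],[0,0,45,0.1],[30,-3,5,0.15],[45,-5,0,0.15],[45,-4,0,0.115],[35,-2,0,0],[16,0,0,0],[0,0,0,0],[0,0,0,0]]}}

```text
time_s: 28.12
ee_pos: [0.6471, 0.2344, 0.2744]
orientation: [[-0.999, -0.051, -0.002], [-0.051, 0.999, -0.0], [0.002, -0.0, -1.0]]
force: [-1.0, -0.1, -2.6]
width: 0.741
grasp_force: 67.2
```

```bash
python3 - <<'E'
from stand import *
st(); fitup('orange','scene',(648,235),.134); fitup('orange','top',(648,235),.134)
E
```

```text
t 28.12 p [647.1 234.4 274.4] w 0.741 g 67.2 F [-1.  -0.1 -2.6] yaw y-axis [-0.051  0.999 -0.   ]
orange scene xy [651.7 230.1] 1-IoU 0.473 from TCP [ 4.6 -4.3] yaw rel tool deg 6.7
orange top xy [616.6 192.3] 1-IoU 0.354 from TCP [-30.4 -42.2] yaw rel tool deg 21.8
```

Request:
{"fn": "move_arm", "kwargs": {"rows": [[0,0,-15,0],[0,0,-15,0],[0,0,-10,0],[0,0,0,0]]}}

```text
time_s: 28.72
ee_pos: [0.6473, 0.2337, 0.233]
orientation: [[-0.999, -0.05, -0.003], [-0.05, 0.999, -0.001], [0.003, -0.001, -1.0]]
force: [0.7, -0.5, -2.2]
width: 0.742
grasp_force: 67.2
```

Request:
{"fn": "move_arm", "kwargs": {"rows": [[0,0,-20,0],[0,0,-20,0],[0,0,-20,0],[0,0,-10,0],[0,0,-3,0],[0,0,-1,0],[0,0,0,0]]}}

```text
time_s: 29.6
ee_pos: [0.6486, 0.2343, 0.1617]
orientation: [[-0.999, -0.05, 0.001], [-0.05, 0.999, 0.0], [-0.001, 0.0, -1.0]]
force: [0.2, 0.6, -3.6]
width: 0.742
grasp_force: 67.2
```

Request:
{"fn": "move_arm", "kwargs": {"rows": [[0,0,-2,0],[0,0,-1,0],[0,0,0,0]]}}

```text
time_s: 29.98
ee_pos: [0.6486, 0.2343, 0.1592]
orientation: [[-0.999, -0.05, 0.001], [-0.05, 0.999, 0.0], [-0.001, 0.0, -1.0]]
force: [-1.7, -0.7, 5.2]
width: 0.74
grasp_force: 67.9
```

Request:
{"fn": "move_arm", "kwargs": {"rows": [[0,0,0,0],[0,0,0,0],[0,0,0,0]], "fingers": 0.7}}

```text
time_s: 30.35
ee_pos: [0.6481, 0.234, 0.1577]
orientation: [[-0.999, -0.05, -0.0], [-0.05, 0.999, -0.0], [0.0, -0.0, -1.0]]
force: [-0.9, 0.0, -0.1]
width: 0.848
grasp_force: 0.0
```

Request:
{"fn": "move_arm", "kwargs": {"rows": [[0,0,20,0],[0,0,50,0],[0,0,50,0],[-30,-40,30,0],[-40,-50,0,0.05],[-40,-50,0,0.05],[-30,-50,0,0.06],[0,-50,0,0],[0,-20,0,0],[0,0,0,0]], "fingers": 1}}

```text
time_s: 31.6
ee_pos: [0.5103, -0.0253, 0.3093]
orientation: [[-0.979, -0.205, 0.002], [-0.205, 0.979, -0.001], [-0.002, -0.001, -1.0]]
force: [0.7, -0.0, 0.3]
width: 0.998
grasp_force: 0.0
```

```bash
python3 fit.py wrist green; python3 fit.py top green yellow; python3 stand.py orange 648 235 18 top scene;python3 stand.py purple 655 134 18 top scene
```

```text
t 31.6 p [510.3 -25.3 309.3] w 0.998 g 0.0 F [ 0.7 -0.   0.3] yaw y-axis [-0.205  0.979 -0.001]
green c [503.4 -27.2] deg 12.3 1-IoU 0.021 | grasp at [458.5 -37. ] shift [-51.8 -11.7] turn 0.009
t 31.65 p [510.4 -23.5 309.1] w 0.998 g 0.0 F [-0.   0.2 -0.8] yaw y-axis [-0.208  0.978 -0.   ]
t 31.7 p [510.4 -22.3 308.8] w 1.003 g 0.0 F [-0.4 -0.1 -0.1] yaw y-axis [-0.21   0.978  0.   ]
orange top xy [645.9 230.5] 1-IoU 0.447 from TCP [135.5 252.9] yaw rel tool deg -20.1
orange scene xy [654.8 233. ] 1-IoU 0.201 from TCP [144.5 254.9] yaw rel tool deg -2.8
t 31.8 p [510.3 -21.7 308.3] w 0.999 g 0.0 F [-0.5  0.5  0.4] yaw y-axis [-0.211  0.977  0.001]
purple top xy [655.5 131.7] 1-IoU 0.254 from TCP [145.2 153.4] yaw rel tool deg 19.1
purple scene xy [657.3 133.2] 1-IoU 0.099 from TCP [147.  154.9] yaw rel tool deg 3.8Traceback (most recent call last):
  File "fit.py", line 37, in <module>
    v,c=fit(p,n,GUESS[n],f'fit_{cam}_{n}_{s["time_s"]:.0f}.png')
        ~~~^^^^^^^^^^^^^^^^^^^^^^^^^^^^^^^^^^^^^^^^^^^^^^^^^^^^^
  File "fit.py", line 22, in fit
    k=1+np.argmax(lab[2][1:,4]); m=m*(lab[1]==k)
        ~~~~~~~~~^^^^^^^^^^^^^^
    return _wrapfunc(a, 'argmax', axis=axis, out=out, **kwds)
    return bound(*args, **kwds)
ValueError: attempt to get argmax of an empty sequence
```

Request:
{"fn": "move_arm", "kwargs": {"rows": [[-25,-8,-20,0],[-28,-8,-50,0],[0,0,-50,0],[0,0,-50,0],[0,0,-30,0],[0,0,-15,0],[0,0,-5,0],[0,0,0,0]]}}

```text
time_s: 32.9
ee_pos: [0.4577, -0.0393, 0.0885]
orientation: [[-0.978, -0.209, 0.001], [-0.209, 0.978, -0.0], [-0.001, -0.0, -1.0]]
force: [-0.1, 0.2, 0.0]
width: 1.001
grasp_force: 0.0
```

Request:
{"fn": "move_arm", "kwargs": {"rows": [[0,0,0,0],[0,0,0,0],[0,0,0,0],[0,0,0,0],[0,0,0,0]], "fingers": -1, "squeeze": 20}}

```text
time_s: 33.52
ee_pos: [0.4579, -0.0394, 0.089]
orientation: [[-0.978, -0.209, 0.002], [-0.209, 0.978, -0.0], [-0.002, -0.001, -1.0]]
force: [-1.6, 0.4, 6.9]
width: 0.748
grasp_force: 21.5
```

Request:
{"fn": "move_arm", "kwargs": {"rows": [[0,0,10,0],[0,0,25,0],[0,0,25,0],[0,0,15,0],[0,0,3,0],[0,0,0,0]]}}

```text
time_s: 34.28
ee_pos: [0.4568, -0.0396, 0.1657]
orientation: [[-0.978, -0.209, -0.0], [-0.209, 0.978, -0.0], [0.0, 0.0, -1.0]]
force: [-0.0, 0.6, -2.8]
width: 0.749
grasp_force: 23.4
```

Request:
{"fn": "move_arm", "kwargs": {"rows": [[0,0,0,0],[0,0,0,0],[0,0,0,0],[0,0,0,0]], "fingers": 0.499}}

```text
time_s: 34.78
ee_pos: [0.457, -0.0395, 0.1657]
orientation: [[-0.978, -0.209, -0.0], [-0.209, 0.978, 0.0], [0.0, 0.0, -1.0]]
force: [-0.8, 0.5, -3.0]
width: 0.753
grasp_force: 8.7
```

```bash
python3 pitch.py green scene
```

```text
t 34.77 p [457.  -39.5 165.7] w 0.753 g 8.7 F [-0.8  0.5 -3. ] yaw y-axis [-0.209  0.978  0.   ]
green scene pitch deg 2 u0 -45.8 lat 2.8 1-IoU 0.052 tumbler middle [501.1 -27.2 110.3] lowest z 76
```

Request:
{"fn": "move_arm", "kwargs": {"rows": [[0,0,0,0],[0,0,0,0],[0,0,0,0]], "fingers": 0.502}}

```text
time_s: 35.2
ee_pos: [0.4573, -0.0395, 0.1662]
orientation: [[-0.978, -0.209, 0.0], [-0.209, 0.978, -0.0], [-0.0, -0.0, -1.0]]
force: [-1.1, 0.6, 0.7]
width: 0.75
grasp_force: 0.9
```

```bash
python3 pitch.py green scene
```

```text
t 35.2 p [457.3 -39.5 166.2] w 0.75 g 0.9 F [-1.1  0.6  0.7] yaw y-axis [-0.209  0.978 -0.   ]
green scene pitch deg 59 u0 -52.6 lat 0.2 1-IoU 0.068 tumbler middle [483.5 -33.7  67.4] lowest z 4
```

Request:
{"fn": "move_arm", "kwargs": {"rows": [[0,0,0,0],[0,0,0,0],[0,0,10,0],[0,0,10,0],[0,0,0,0]], "fingers": -1}}

```text
time_s: 35.88
ee_pos: [0.4577, -0.0396, 0.1869]
orientation: [[-0.978, -0.209, 0.002], [-0.209, 0.978, -0.0], [-0.002, -0.001, -1.0]]
force: [0.5, -0.3, -2.0]
width: 0.747
grasp_force: 24.0
```

Request:
{"fn": "move_arm", "kwargs": {"rows": [[0,0,0,0],[0,0,0,0],[0,0,0,0],[0,0,0,0]], "fingers": 0.501}}

```text
time_s: 36.38
ee_pos: [0.4571, -0.0395, 0.1858]
orientation: [[-0.978, -0.209, -0.0], [-0.209, 0.978, 0.0], [0.0, 0.0, -1.0]]
force: [-0.1, 0.8, -0.0]
width: 0.752
grasp_force: 0.1
```

```bash
python3 pitch.py green scene
```

```text
t 36.38 p [457.1 -39.5 185.8] w 0.752 g 0.1 F [-0.1  0.8 -0. ] yaw y-axis [-0.209  0.978  0.   ]
green scene pitch deg 59 u0 -65.0 lat -7.0 1-IoU 0.094 tumbler middle [491.5 -39.4  76.8] lowest z 13
```

```bash
python3 stand.py green 470 -38 4 wrist scene; python3 fit.py scene green
```

```text
t 36.42 p [457.1 -39.6 185.9] w 0.751 g 0.1 F [0.  0.2 0.6] yaw y-axis [-0.209  0.978  0.   ]
green wrist xy [460.2 -38.3] 1-IoU 0.1 from TCP [3.1 1.2] yaw rel tool deg 0.2
green scene xy [471.  -33.8] 1-IoU 0.141 from TCP [13.9  5.8] yaw rel tool deg 8.4
t 36.52 p [457.1 -39.6 185.9] w 0.753 g 0.1 F [-0.4 -0.2  1.2] yaw y-axis [-0.209  0.978  0.   ]
green c [445.4 -25.9] deg -9.1 1-IoU 0.113 | grasp at [399.9 -18.6] shift [-57.2  20.9] turn -0.368
```

```bash
python3 - <<'E'
from h import *
shot('scene','s7.png');shot('wrist','w7.png')
a=cv2.resize(cv2.imread('pics/s7.png')[100:260,240:400],(400,400),interpolation=2); b=cv2.imread('pics/w7.png')[:,140:540]
cv2.imwrite('pics/v10.png',np.hstack([a,b]))
E
```

```text
(no output)
```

View pics/v10.png

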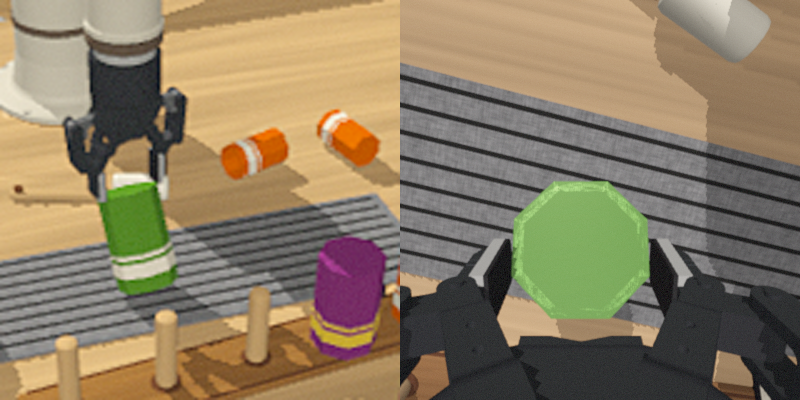

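Request:
{"fn": "move_arm", "kwargs": {"rows": [[0,0,0,0],[0,0,0,0],[0,0,0,0],[0,0,0,0]], "fingers": 0.75}}

```text
time_s: 37.17
ee_pos: [0.4571, -0.0396, 0.1859]
orientation: [[-0.978, -0.209, -0.0], [-0.209, 0.978, 0.0], [0.0, 0.0, -1.0]]
force: [-0.0, 0.9, -0.0]
width: 0.875
grasp_force: 0.0
```

Request:
{"fn": "move_arm", "kwargs": {"rows": [[0,0,20,0],[0,0,5,0],[0,0,0,0]]}}

```text
time_s: 37.55
ee_pos: [0.4573, -0.0396, 0.2111]
orientation: [[-0.978, -0.209, 0.001], [-0.209, 0.978, -0.0], [-0.001, -0.0, -1.0]]
force: [-0.4, 0.3, 0.5]
width: 0.871
grasp_force: 0.0
```

```bash
python3 stand.py green 480 -35 4 wrist scene top; python3 - <<'E'
from h import *
p=shot('scene')
for n in ('tumbler_green','tumbler_yellow'): print(n,[(round(l['p'],2),np.round(l['bbox'])) for l in robot.boxes_of(p,n)[:2]])
E
```

```text
t 37.55 p [457.3 -39.6 211.1] w 0.871 g 0.0 F [-0.4  0.3  0.5] yaw y-axis [-0.209  0.978 -0.   ]
green wrist xy [509.3 -29.2] 1-IoU 0.045 from TCP [52.  10.4] yaw rel tool deg 14.6
green scene xy [505.  -29.8] 1-IoU 0.107 from TCP [48.   9.8] yaw rel tool deg 13.3
green top xy [517.5 -38.6] 1-IoU 0.878 from TCP [60.7  0.9] yaw rel tool deg -14.9
tumbler_green [(0.6, array([300., 202.,  26.,  47.]))]
tumbler_yellow [(0.67, array([218., 221.,  40.,  45.])), (0.48, array([338., 250., 186.,  66.]))]
```

Request:
{"fn": "move_arm", "kwargs": {"rows": [[25,5,0,0],[20,5,0,0],[6,1,0,0],[0,0,0,0]], "fingers": 1}}

```text
time_s: 38.35
ee_pos: [0.5077, -0.0285, 0.2105]
orientation: [[-0.978, -0.209, -0.001], [-0.209, 0.978, 0.0], [0.001, 0.0, -1.0]]
force: [-0.6, -0.9, 0.5]
width: 0.999
grasp_force: 0.0
```

```bash
python3 stand.py green 508 -29 4 wrist; ls -t pics | head -3; python3 - <<'E'
from h import *
p=shot('wrist'); h=cv2.cvtColor(p['img'],cv2.COLOR_RGB2HSV).astype(int); m=((abs(h[...,0]-47)<12)&(h[...,1]>90)&(h[...,2]>110)); m[335:]=0
ys,xs=np.nonzero(m); print(xs.min(),xs.max(),ys.min(),ys.max()); print([ (y,np.nonzero(m[y])[0].min(),np.nonzero(m[y])[0].max()) for y in range(ys.min()+2,335,15)])
E
```

```text
t 38.35 p [507.7 -28.5 210.5] w 0.999 g 0.0 F [-0.6 -0.9  0.5] yaw y-axis [-0.209  0.978  0.   ]
green wrist xy [503.8 -31.1] 1-IoU 0.06 from TCP [-3.9 -2.6] yaw rel tool deg 0.3
v10.png
w7.png
s7.png
259 375 150 281Traceback (most recent call last):
  File "<stdin>", line 3, in <module>
    return umr_minimum(a, axis, None, out, keepdims, initial, where)
ValueError: zero-size array to reduction operation minimum which has no identity
```

Request:
{"fn": "move_arm", "kwargs": {"rows": [[-2,-1,-20,0],[0,0,-25,0],[0,0,-20,0],[0,0,0,0]]}}

```text
time_s: 38.95
ee_pos: [0.5042, -0.0298, 0.1447]
orientation: [[-0.978, -0.208, -0.004], [-0.208, 0.978, 0.0], [0.004, 0.001, -1.0]]
force: [-0.5, -0.0, -0.3]
width: 1.0
grasp_force: 0.0
```

Request:
{"fn": "move_arm", "kwargs": {"rows": [[0,0,0,0],[0,0,0,0],[0,0,0,0],[0,0,0,0],[0,0,0,0],[0,0,0,0]], "fingers": -1, "squeeze": 60}}

```text
time_s: 39.7
ee_pos: [0.5069, -0.0298, 0.1471]
orientation: [[-0.978, -0.208, 0.002], [-0.208, 0.978, -0.0], [-0.002, -0.001, -1.0]]
force: [-0.6, -1.0, 7.5]
width: 0.743
grasp_force: 67.1
```

Request:
{"fn": "move_arm", "kwargs": {"rows": [[0,0,30,0],[0,0,50,0],[0,0,45,0],[30,-7,5,-0.08],[45,-10,0,-0.08],[45,-10,0,0],[25,-8,0,0],[10,0,0,0],[0,0,0,0],[0,0,0,0]]}}

```text
time_s: 40.95
ee_pos: [0.66, -0.0639, 0.2757]
orientation: [[-0.999, -0.051, -0.001], [-0.051, 0.999, 0.0], [0.001, 0.0, -1.0]]
force: [-0.0, -0.6, -2.6]
width: 0.743
grasp_force: 67.1
```

```bash
python3 - <<'E'
from stand import *
st(); fitup('green','scene',(659,-65),.134)
for n in ('top','scene'):
    p=shot(n)
    print(n,[(np.round(toz(p,l['pixel'],.018)[:2]*1e3).tolist(),round(l['p'],2)) for l in robot.landmark_of(p,'peg4') if l['p']>.3])
E
```

```text
t 40.95 p [660.  -63.9 275.7] w 0.743 g 67.1 F [-0.  -0.6 -2.6] yaw y-axis [-0.051  0.999  0.   ]
green scene xy [661.4 -64.1] 1-IoU 0.121 from TCP [ 1.5 -0.2] yaw rel tool deg -21.8
top [([648.0, 229.0], 0.8), ([655.0, 41.0], 0.75), ([650.0, 142.0], 0.67)]
scene [([651.0, 39.0], 0.96), ([651.0, 228.0], 0.91), ([655.0, -163.0], 0.89), ([645.0, 137.0], 0.82), ([660.0, -60.0], 0.62), ([600.0, 163.0], 0.55)]
```

Request:
{"fn": "move_arm", "kwargs": {"rows": [[0,0,-15,0],[0,0,-15,0],[0,0,-10,0],[0,0,0,0]]}}

```text
time_s: 41.7
ee_pos: [0.6602, -0.0645, 0.234]
orientation: [[-0.999, -0.05, -0.003], [-0.05, 0.999, 0.0], [0.003, 0.0, -1.0]]
force: [-0.4, 0.2, -2.6]
width: 0.739
grasp_force: 67.1
```

Request:
{"fn": "move_arm", "kwargs": {"rows": [[0,0,-20,0],[0,0,-20,0],[0,0,-20,0],[0,0,-8,0],[0,0,-3,0],[0,0,-2,0],[0,0,-1,0],[0,0,0,0]]}}

```text
time_s: 42.7
ee_pos: [0.6614, -0.0646, 0.1624]
orientation: [[-0.999, -0.05, 0.001], [-0.05, 0.999, -0.0], [-0.001, -0.0, -1.0]]
force: [0.0, -1.3, -2.5]
width: 0.74
grasp_force: 67.1
```

Request:
{"fn": "move_arm", "kwargs": {"rows": [[0,0,-1,0],[0,0,-1,0],[0,0,0,0]]}}

```text
time_s: 43.08
ee_pos: [0.6614, -0.0646, 0.1611]
orientation: [[-0.999, -0.05, 0.001], [-0.05, 0.999, -0.0], [-0.001, -0.0, -1.0]]
force: [-2.3, -0.4, 6.2]
width: 0.742
grasp_force: 67.8
```

Request:
{"fn": "move_arm", "kwargs": {"rows": [[0,0,0,0],[0,0,0,0],[0,0,0,0]], "fingers": 0.7}}

```text
time_s: 43.45
ee_pos: [0.6611, -0.0645, 0.1598]
orientation: [[-0.999, -0.05, -0.0], [-0.05, 0.999, 0.0], [0.0, 0.0, -1.0]]
force: [-0.1, -0.8, 0.1]
width: 0.848
grasp_force: 0.0
```

Request:
{"fn": "move_arm", "kwargs": {"rows": [[0,0,20,0],[0,0,50,0],[0,0,50,0],[-40,-40,30,0.02],[-40,-50,0,0.02],[-40,-50,0,0],[-40,-50,0,0],[0,0,0,0],[0,0,0,0]], "fingers": 1}}

```text
time_s: 44.58
ee_pos: [0.5053, -0.2499, 0.3106]
orientation: [[-0.996, -0.089, 0.002], [-0.089, 0.996, -0.0], [-0.002, -0.0, -1.0]]
force: [0.7, -0.1, 0.6]
width: 0.999
grasp_force: 0.0
```

```bash
python3 fit.py wrist yellow; python3 stand.py green 660 -64 18 scene; python3 -c "
from fit import *
p=shot('top'); print(fit(p,'yellow',GUESS['yellow']))"
```

```text
t 44.58 p [ 505.3 -249.9  310.6] w 0.999 g 0.0 F [ 0.7 -0.1  0.6] yaw y-axis [-0.089  0.996 -0.   ]
yellow c [ 479.2 -255.2] deg 6.5 1-IoU 0.032 | grasp at [ 433.5 -260.4] shift [-71.9 -10.5] turn 0.023
t 44.62 p [ 505.9 -248.9  310.3] w 1.0 g 0.0 F [ 1.4 -0.1  1. ] yaw y-axis [-0.092  0.996 -0.   ]
green scene xy [661.1 -65.2] 1-IoU 0.086 from TCP [155.2 183.8] yaw rel tool deg 20.6
((np.float64(0.48051949036400315), np.float64(-0.25796802538057834), np.float64(0.08255590388167887)), np.float64(0.09205020920502094))
```

Request:
{"fn": "move_arm", "kwargs": {"rows": [[-25,-4,-20,0.015],[-28,-5,-50,0],[-21,-3,-50,0],[0,0,-50,0],[0,0,-30,0],[0,0,-15,0],[0,0,-6,0],[0,0,0,0]]}}

```text
time_s: 45.72
ee_pos: [0.4317, -0.262, 0.0887]
orientation: [[-0.994, -0.106, 0.001], [-0.106, 0.994, -0.0], [-0.001, -0.0, -1.0]]
force: [0.3, 0.4, -0.1]
width: 1.0
grasp_force: 0.0
```

Request:
{"fn": "move_arm", "kwargs": {"rows": [[0,0,0,0],[0,0,0,0],[0,0,0,0],[0,0,0,0],[0,0,0,0]], "fingers": -1, "squeeze": 20}}

```text
time_s: 46.35
ee_pos: [0.4317, -0.2623, 0.0894]
orientation: [[-0.994, -0.105, 0.002], [-0.105, 0.994, -0.001], [-0.002, -0.001, -1.0]]
force: [-0.5, 1.1, 6.2]
width: 0.746
grasp_force: 22.0
```

Request:
{"fn": "move_arm", "kwargs": {"rows": [[0,0,10,0],[0,0,25,0],[0,0,30,0],[0,0,18,0],[0,0,5,0],[0,0,0,0]]}}

```text
time_s: 47.1
ee_pos: [0.4307, -0.262, 0.1762]
orientation: [[-0.994, -0.105, 0.0], [-0.105, 0.994, -0.0], [0.0, -0.0, -1.0]]
force: [0.6, -0.2, -2.1]
width: 0.742
grasp_force: 23.2
```

Request:
{"fn": "move_arm", "kwargs": {"rows": [[0,0,0,0],[0,0,0,0],[0,0,0,0],[0,0,0,0]], "fingers": 0.5}}

```text
time_s: 47.6
ee_pos: [0.4309, -0.2619, 0.176]
orientation: [[-0.994, -0.105, -0.0], [-0.105, 0.994, 0.0], [0.0, 0.0, -1.0]]
force: [0.3, 0.2, -0.9]
width: 0.751
grasp_force: 0.8
```

```bash
python3 pitch.py yellow scene
```

```text
t 47.6 p [ 430.9 -261.9  176. ] w 0.751 g 0.8 F [ 0.3  0.2 -0.9] yaw y-axis [-0.105  0.994  0.   ]
yellow scene pitch deg 5 u0 -50.5 lat -0.5 1-IoU 0.03 tumbler middle [ 481.  -257.2  118.2] lowest z 82
```

Request:
{"fn": "move_arm", "kwargs": {"rows": [[0,0,0,0],[0,0,0,0]]}}

```text
time_s: 47.9
ee_pos: [0.4308, -0.2621, 0.1763]
orientation: [[-0.994, -0.105, -0.0], [-0.105, 0.994, -0.0], [0.0, -0.0, -1.0]]
force: [-0.1, -0.6, -0.1]
width: 0.748
grasp_force: 2.7
```

```bash
python3 pitch.py yellow scene; python3 stand.py yellow 440 -261 4 wrist scene
```

```text
t 47.9 p [ 430.8 -262.1  176.3] w 0.748 g 2.7 F [-0.1 -0.6 -0.1] yaw y-axis [-0.105  0.994 -0.   ]
yellow scene pitch deg 95 u0 -64.9 lat -0.1 1-IoU 0.027 tumbler middle [ 425.5 -262.7   58.1] lowest z 1
t 47.95 p [ 430.8 -262.1  176.3] w 0.749 g 2.7 F [-1.   0.2 -0.8] yaw y-axis [-0.105  0.994 -0.   ]
yellow wrist xy [ 427.5 -262.5] 1-IoU 0.038 from TCP [-3.3 -0.4] yaw rel tool deg -0.4
yellow scene xy [ 426.8 -262.8] 1-IoU 0.103 from TCP [-4.1 -0.7] yaw rel tool deg -11.6
```

Request:
{"fn": "move_arm", "kwargs": {"rows": [[0,0,0,0],[0,0,0,0],[0,0,0,0],[-3,0,-15,0],[0,0,-16,0],[0,0,0,0]], "fingers": 0.8}}

```text
time_s: 48.8
ee_pos: [0.4265, -0.2613, 0.1431]
orientation: [[-0.994, -0.105, -0.004], [-0.105, 0.994, 0.002], [0.003, 0.002, -1.0]]
force: [-0.8, 0.1, 0.3]
width: 0.901
grasp_force: 0.0
```

Request:
{"fn": "move_arm", "kwargs": {"rows": [[0,0,0,0],[0,0,0,0],[0,0,0,0],[0,0,0,0],[0,0,0,0]], "fingers": -1, "squeeze": 60}}

```text
time_s: 49.42
ee_pos: [0.4279, -0.262, 0.1452]
orientation: [[-0.994, -0.105, 0.0], [-0.105, 0.994, -0.0], [-0.0, -0.0, -1.0]]
force: [0.5, -0.4, -3.0]
width: 0.743
grasp_force: 66.0
```

Request:
{"fn": "move_arm", "kwargs": {"rows": [[0,0,30,0],[0,0,50,0],[0,0,45,0],[30,12,5,-0.02],[45,18,0,-0.035],[45,18,0,0],[45,20,0,0],[40,20,0,0],[20,10,0,0],[9,0,0,0]]}}

```text
time_s: 50.68
ee_pos: [0.6628, -0.1621, 0.2745]
orientation: [[-0.999, -0.053, -0.001], [-0.053, 0.999, 0.001], [0.001, 0.001, -1.0]]
force: [-1.1, 0.1, -2.5]
width: 0.741
grasp_force: 67.0
```

Request:
{"fn": "move_arm", "kwargs": {"rows": [[0,0,0,0],[0,0,0,0]]}}

```text
time_s: 50.92
ee_pos: [0.6608, -0.1655, 0.2751]
orientation: [[-0.999, -0.048, -0.001], [-0.048, 0.999, -0.001], [0.001, -0.001, -1.0]]
force: [0.1, 0.0, -1.4]
width: 0.739
grasp_force: 67.0
```

```bash
python3 - <<'E'
from stand import *
st(); fitup('yellow','scene',(662,-164),.134)
for n in ('scene',):
    p=shot(n)
    print(n,[(np.round(toz(p,l['pixel'],.018)[:2]*1e3).tolist(),round(l['p'],2)) for l in robot.landmark_of(p,'peg4') if l['p']>.3])
E
```

```text
t 50.92 p [ 660.8 -165.5  275.1] w 0.739 g 67.0 F [ 0.1  0.  -1.4] yaw y-axis [-0.048  0.999 -0.001]
yellow scene xy [ 663.8 -166.2] 1-IoU 0.419 from TCP [ 3.  -0.7] yaw rel tool deg -16.8
scene [([641.0, 136.0], 0.9), ([662.0, 42.0], 0.79), ([669.0, -163.0], 0.71), ([651.0, 229.0], 0.65), ([670.0, -66.0], 0.56)]
```

Request:
{"fn": "move_arm", "kwargs": {"rows": [[2,0,-15,0],[0,0,-15,0],[0,0,-10,0],[0,0,0,0]]}}

```text
time_s: 51.58
ee_pos: [0.663, -0.1638, 0.2332]
orientation: [[-0.999, -0.05, -0.003], [-0.05, 0.999, 0.001], [0.003, 0.001, -1.0]]
force: [-0.8, 0.3, -1.4]
width: 0.74
grasp_force: 67.0
```

Request:
{"fn": "move_arm", "kwargs": {"rows": [[0,0,-20,0],[0,0,-20,0],[0,0,-20,0],[0,0,-8,0],[0,0,-3,0],[0,0,-2,0],[0,0,-1,0],[0,0,-1,0],[0,0,-1,0],[0,0,0,0]]}}

```text
time_s: 52.82
ee_pos: [0.6639, -0.164, 0.1592]
orientation: [[-0.999, -0.05, -0.0], [-0.05, 0.999, 0.0], [0.0, 0.0, -1.0]]
force: [0.5, 0.3, -2.6]
width: 0.738
grasp_force: 67.0
```

```bash
python3 -c "
from h import *
st()"
```

```text
t 52.83 p [ 663.9 -164.   159.2] w 0.738 g 67.0 F [ 0.5  0.3 -2.6] yaw y-axis [-0.05   0.999  0.   ]
```

Request:
{"fn": "move_arm", "kwargs": {"rows": [[0,0,-1,0],[0,0,0,0],[0,0,0,0],[0,0,0,0]], "fingers": 0.7}}

```text
time_s: 53.32
ee_pos: [0.664, -0.164, 0.1583]
orientation: [[-0.999, -0.05, 0.0], [-0.05, 0.999, -0.0], [-0.0, -0.0, -1.0]]
force: [0.2, -0.0, -0.4]
width: 0.851
grasp_force: 0.0
```

Request:
{"fn": "move_arm", "kwargs": {"rows": [[0,0,20,0],[0,0,50,0],[0,0,50,0],[-20,-20,50,0],[-20,-50,30,0],[-20,-50,0,0],[-20,-50,0,0],[-20,-50,0,0],[-20,-30,0,0],[0,0,0,0]]}}

```text
time_s: 54.58
ee_pos: [0.5407, -0.4186, 0.3598]
orientation: [[-0.999, -0.043, -0.0], [-0.043, 0.999, -0.003], [0.0, -0.003, -1.0]]
force: [0.0, 1.0, 0.6]
width: 0.852
grasp_force: 0.0
```

```bash
python3 - <<'E'
from h import *
s=st(); w=shot('wrist','w8.png'); t=shot('top','t8.png'); c=shot('scene','s8.png')
for n,z in (('scanner_head',.137),('scanner_window',.11),('scanner',.012),('holder',0),('tag',.039)):
    R=[]
    for k,p in (('w',w),('t',t),('s',c)):
        for l in robot.landmark_of(p,n)[:2]:
            if l['p']>.4: print(n,k,round(l['p'],2),np.round(l['pixel']),np.round(toz(p,l['pixel'],z)*1e3))
p=c
for n in ('yellow','green','purple','orange'): print(n,[(round(l['p'],2),np.round(l['bbox'])) for l in robot.boxes_of(p,'tumbler_'+n)[:2]])
a=cv2.resize(c['img'][150:310,220:440,::-1],(550,400)); b=w['img'][:,100:600,::-1]
cv2.imwrite('pics/v11.png',cv2.resize(np.hstack([a,b]),None,fx=.76,fy=.76))
E
```

```text
t 54.58 p [ 540.7 -418.6  359.8] w 0.852 g 0.0 F [0.  1.  0.6] yaw y-axis [-0.043  0.999 -0.003]
scanner_head w 0.94 [317. 195.] [ 551. -422.  137.]
scanner_head t 0.84 [485. 200.] [ 550. -427.  137.]
scanner_head s 0.74 [141. 220.] [ 546. -430.  137.]
scanner_window w 0.9 [316. 218.] [ 583. -422.  110.]
scanner_window s 0.7 [150. 238.] [ 586. -419.  110.]
scanner w 0.86 [317. 163.] [ 541. -424.   12.]
scanner t 0.66 [466. 208.] [ 541. -423.   12.]
scanner s 0.95 [152. 255.] [ 535. -430.   12.]
holder w 0.7 [314. 163.] [ 543. -428.    0.]
holder t 0.87 [466. 207.] [ 543. -428.    0.]
holder s 0.91 [154. 255.] [ 522. -428.    0.]
tag t 0.83 [240. 192.] [595. 183.  39.]
tag t 0.75 [314. 235.] [475. -12.  39.]
tag s 0.56 [381. 209.] [584. 181.  39.]
yellow [(0.85, array([268., 248.,  32.,  54.]))]
green [(0.68, array([308., 239.,  31.,  51.]))]
purple [(0.68, array([377., 220.,  32.,  50.]))]
orange [(0.87, array([380., 155.,  24.,  21.])), (0.58, array([343., 162.,  26.,  23.]))]
```

View pics/v11.png

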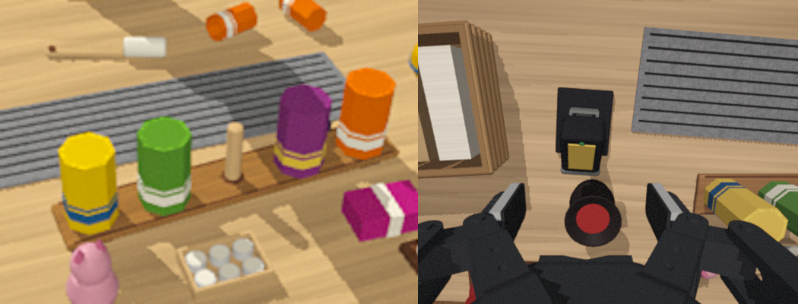

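Request:
{"fn": "move_arm", "kwargs": {"rows": [[5,-2,-40,-0.04],[5,-3,-40,0],[0,0,-20,0],[0,0,0,0],[0,0,0,0]], "fingers": 1}}

```text
time_s: 56.3
ee_pos: [0.5546, -0.4195, 0.26]
orientation: [[-1.0, -0.01, 0.002], [-0.01, 1.0, -0.001], [-0.002, -0.002, -1.0]]
force: [0.6, 0.3, 0.9]
width: 0.998
grasp_force: 0.0
```

```bash
python3 - <<'E'
from h import *
s=st(); w=shot('wrist','w9.png')
for n,z in (('scanner_head',.137),('scanner_window',.11),('scanner',.012),('holder',0)):
    for l in robot.landmark_of(w,n)[:2]: print(n,round(l['p'],2),np.round(l['pixel'],1),np.round(toz(w,l['pixel'],z)*1e3,1))
print([np.round(l['bbox']) for l in robot.boxes_of(w,'scanner')[:1]])
h=cv2.cvtColor(w['img'],cv2.COLOR_RGB2HSV).astype(int); m=((abs(h[...,0]-25)<6)&(h[...,1]>140)&(h[...,2]>90)).astype(np.uint8); m[320:]=0
l=cv2.connectedComponentsWithStats(m); k=1+np.argmax(l[2][1:,4]); print('yellow screen',l[2][k],l[3][k].round(1), cv2.minAreaRect(cv2.findNonZero((l[1]==k).astype(np.uint8))))
print(toz(w,l[3][k],.165)*1e3)
E
```

```text
t 56.3 p [ 554.6 -419.5  260. ] w 0.998 g 0.0 F [0.6 0.3 0.9] yaw y-axis [-0.01   1.    -0.002]
scanner_head 0.59 [311.4 210.7] [ 549.  -425.3  137. ]
scanner_window 0.84 [312.6 243.3] [ 582.9 -425.1  110. ]
scanner_window 0.71 [310.1 211.5] [ 558.2 -427.   110. ]
[array([316., 206.,  95., 120.])]
yellow screen [ 554  269   86   51 3212] [601.9 294.1] ((596.5, 294.0), (50.0, 85.0), 90.0)
[ 588.9794028  -255.75229889  165.        ]
```

Request:
{"fn": "move_arm", "kwargs": {"rows": [[-3,-5,0,0],[0,0,-20,0],[0,0,-20,0],[0,0,-15,0],[0,0,-9,0],[0,0,0,0]]}}

```text
time_s: 57.35
ee_pos: [0.5506, -0.4236, 0.1929]
orientation: [[-1.0, -0.01, -0.002], [-0.01, 1.0, 0.001], [0.002, 0.001, -1.0]]
force: [0.6, -0.2, -1.6]
width: 0.996
grasp_force: 0.0
```

Request:
{"fn": "move_arm", "kwargs": {"rows": [[0,0,0,0],[0,0,0,0],[0,0,0,0],[0,0,0,0],[0,0,0,0],[0,0,0,0],[0,0,0,0],[0,0,0,0]], "fingers": -1, "squeeze": 30}}

```text
time_s: 58.35
ee_pos: [0.5516, -0.4243, 0.1953]
orientation: [[-1.0, -0.01, 0.002], [-0.01, 1.0, -0.001], [-0.002, -0.001, -1.0]]
force: [0.7, 0.7, 6.1]
width: 0.584
grasp_force: 31.8
```

```bash
python3 -c "
from h import *
s=st(); print(s['torque'])"
```

```text
t 58.35 p [ 551.6 -424.3  195.3] w 0.584 g 31.8 F [0.7 0.7 6.1] yaw y-axis [-0.01   1.    -0.001]
[ 0.04148821 -0.09210415 -0.00272549]
```

Request:
{"fn": "move_arm", "kwargs": {"rows": [[0,0,0,0],[0,0,0,0],[0,0,10,0],[0,0,20,0],[0,0,30,0],[0,0,30,0],[0,0,10,0],[0,0,0,0]], "squeeze": 90}}

```text
time_s: 59.35
ee_pos: [0.551, -0.4241, 0.295]
orientation: [[-1.0, -0.01, 0.001], [-0.01, 1.0, -0.001], [-0.001, -0.001, -1.0]]
force: [-0.2, -0.0, -1.8]
width: 0.577
grasp_force: 92.7
```

Request:
{"fn": "move_arm", "kwargs": {"rows": [[-5,20,0,0],[-7,40,0,0],[-8,50,0,0],[-8,55,0,0],[-8,55,0,0],[-8,55,0,0],[-8,55,0,0.01],[-8,55,0,0.01],[-8,55,0,0.01],[-8,50,0,0]]}}

```text
time_s: 60.6
ee_pos: [0.4735, 0.0678, 0.293]
orientation: [[-0.999, -0.041, -0.002], [-0.041, 0.999, -0.0], [0.002, 0.0, -1.0]]
force: [0.3, -0.3, -1.3]
width: 0.576
grasp_force: 93.0
```

Request:
{"fn": "move_arm", "kwargs": {"rows": [[-8,45,0,0],[-5,35,0,0],[-3,22,0,0],[0,10,0,0],[0,0,0,0]]}}

```text
time_s: 61.22
ee_pos: [0.4586, 0.1779, 0.2935]
orientation: [[-0.999, -0.041, -0.001], [-0.041, 0.999, -0.0], [0.001, -0.0, -1.0]]
force: [0.4, 0.4, -1.8]
width: 0.575
grasp_force: 93.0
```

```bash
python3 - <<'E'
from h import *
from scipy.optimize import least_squares
s=st()
obs={}
ps={k:shot(k) for k in ('scene','top','wrist')}
for n in ('scanner_head','scanner_window','scanner','tag'):
    for k,p in ps.items():
        for l in robot.landmark_of(p,n)[:1]:
            print(n,k,round(l['p'],2),np.round(l['pixel']))
            if l['p']>.5: obs.setdefault(n,[]).append((p,l['pixel']))
for n,o in obs.items():
    if len(o)>1:
        r=least_squares(lambda X:np.concatenate([proj(p,X)-x for p,x in o]),[.5,.15,.15],loss='soft_l1'); print(n,np.round(r.x*1e3,1),'rel TCP',np.round((r.x-s['ee_pos'])*1e3,1),'res',round(r.cost,1))
E
```

```text
t 61.23 p [458.6 177.9 293.5] w 0.575 g 93.0 F [ 0.4  0.4 -1.8] yaw y-axis [-0.041  0.999 -0.   ]
scanner_head scene 0.6 [366. 123.]
scanner_head top 0.59 [226. 245.]
scanner_window scene 0.75 [372. 144.]
scanner_window top 0.57 [228. 229.]
scanner scene 0.79 [358. 163.]
scanner top 0.82 [235. 250.]
scanner wrist 0.98 [323. 179.]
tag scene 0.67 [382. 207.]
tag top 0.68 [241. 192.]
scanner_head [455.5 178.5 241.5] rel TCP [ -3.1   0.6 -52. ] res 0.2
scanner_window [491.4 183.2 194.1] rel TCP [ 32.7   5.3 -99.4] res 0.1
scanner [445.3 178.4 108.2] rel TCP [ -13.4    0.5 -185.3] res 4.1
tag [593.7 177.   51.5] rel TCP [ 135.    -0.9 -242. ] res 0.0
```

Request:
{"fn": "move_arm", "kwargs": {"rows": [[0,0,-10,0],[0,-1,-20,0],[0,0,-20,0],[0,0,-20,0],[0,0,-10,0],[0,0,-5,0],[0,0,0,0],[0,0,0,0]]}}

```text
time_s: 62.98
ee_pos: [0.4593, 0.1772, 0.2098]
orientation: [[-0.999, -0.04, 0.001], [-0.04, 0.999, 0.0], [-0.001, 0.0, -1.0]]
force: [0.1, 0.7, -2.4]
width: 0.574
grasp_force: 92.9
```

```bash
python3 - <<'E'
from h import *
s=st(); p=np.array(s['ee_pos']); R=np.array(s['orientation']); f=np.cross(R[:,1],[0,0,1.])
w=p+.031*f+[0,0,-.085]; b=np.cos(np.radians(40))*f-np.sin(np.radians(40))*np.array([0,0,1]); y=R[:,1]; z=np.cross(b,y)
for t in ([.590,.182,.039],[.594,.177,.039],[.594,.177,.050]):
    d=np.array(t)-w; print('tag in window frame mm',np.round([d@b*1e3,d@y*1e3,d@z*1e3],1))
w=shot('wrist','w10.png')
print([(round(l['p'],2),np.round(l['pixel']),np.round(toz(w,l['pixel'],.039)*1e3,1)) for l in robot.landmark_of(w,'tag')[:2]])
E
```

```text
t 62.98 p [459.3 177.2 209.8] w 0.574 g 92.9 F [ 0.1  0.7 -2.4] yaw y-axis [-0.04   0.999  0.   ]
tag in window frame mm [131.6  -0.5  -1.6]
tag in window frame mm [134.5  -5.6   0.8]
tag in window frame mm [127.4  -5.6   9.3]
[(0.97, array([320., 335.]), array([583.6, 181.7,  39. ])), (0.44, array([321., 181.]), array([444.5, 177.1,  39. ]))]
```

Request:
{"fn": "move_arm", "kwargs": {"rows": [[0,0,0,0],[0,0,0,0],[0,0,0,0],[0,0,0,0],[0,0,0,0],[0,0,0,0],[0,0,0,0],[0,0,0,0],[0,0,0,0],[0,0,0,0]]}}

```text
time_s: 64.32
ee_pos: [0.4589, 0.177, 0.2092]
orientation: [[-0.999, -0.04, 0.0], [-0.04, 0.999, 0.0], [-0.0, 0.0, -1.0]]
force: [-0.5, 0.0, -2.6]
width: 0.577
grasp_force: 92.9
```

Request:
{"fn": "move_arm", "kwargs": {"rows": [[0,0,0,0],[0,0,0,0],[0,0,0,0],[0,0,0,0],[0,0,0,0],[0,0,0,0],[0,0,0,0],[0,0,0,0],[0,0,0,0],[0,0,0,0]]}}

```text
time_s: 65.58
ee_pos: [0.4589, 0.177, 0.2092]
orientation: [[-0.999, -0.04, -0.0], [-0.04, 0.999, 0.0], [0.0, 0.0, -1.0]]
force: [-0.1, -0.1, -2.7]
width: 0.573
grasp_force: 92.9
```

```bash
python3 - <<'E'
from h import *
s=st(); c=shot('scene'); t=shot('top'); w=shot('wrist')
# tumblers still up, tag position from several shots
for n in ('yellow','green','purple','orange'): print(n,[(round(l['p'],2),np.round(l['bbox'])) for l in robot.boxes_of(c,'tumbler_'+n)[:3]])
for k,p in (('s',c),('t',t),('w',w)):
    print(k,[(round(l['p'],2),np.round(toz(p,l['pixel'],.039)*1e3,1)[:2]) for l in robot.landmark_of(p,'tag')[:2]],[(round(l['p'],2),np.round(l['bbox'])) for l in robot.boxes_of(p,'tag')[:1]])
cv2.imwrite('pics/v12.png',np.vstack([cv2.resize(c['img'][100:300,250:450,::-1],(400,400)).transpose(0,1,2)]) )
a=cv2.resize(c['img'][100:300,240:440,::-1],(400,400)); b=cv2.resize(t['img'][150:290,180:320,::-1],(400,400)); cv2.imwrite('pics/v12.png',np.hstack([a,b]))
E
```

```text
t 65.58 p [458.9 177.  209.2] w 0.573 g 92.9 F [-0.1 -0.1 -2.7] yaw y-axis [-0.04   0.999  0.   ]
yellow [(0.63, array([266., 247.,  30.,  55.])), (0.54, array([307., 240.,  29.,  53.]))]
green [(0.58, array([308., 240.,  30.,  51.])), (0.37, array([423., 262.,  48.,  33.]))]
purple [(0.83, array([380., 220.,  27.,  45.]))]
orange [(0.83, array([345., 163.,  24.,  20.])), (0.7, array([414., 208.,  28.,  47.])), (0.69, array([387., 156.,  21.,  17.]))]
s [(0.65, array([526.8, -29.7])), (0.62, array([589.6, 183.2]))] [(0.7, array([367., 162.,  20.,  52.]))]
t [(0.62, array([587.4, 187.2])), (0.44, array([677.2, 357.8]))] [(0.78, array([298., 175., 178.,  50.]))]
w [(0.63, array([587. , 182.9]))] [(0.64, array([190., 363., 380.,  74.]))]
```

View pics/v12.png

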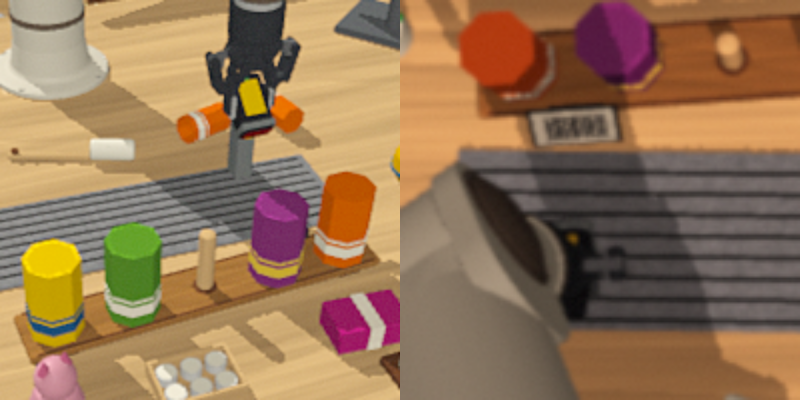

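Request:
{"fn": "move_arm", "kwargs": {"rows": [[0,0,20,0],[0,0,30,0],[0,0,26,0],[0,-10,10,0],[3,-22,0,0],[5,-35,0,0],[8,-45,0,0],[8,-50,0,-0.01],[8,-55,0,-0.01],[8,-55,0,-0.01]]}}

```text
time_s: 67.47
ee_pos: [0.4982, -0.0974, 0.2945]
orientation: [[-1.0, -0.01, -0.001], [-0.01, 1.0, -0.0], [0.001, -0.0, -1.0]]
force: [-0.0, 0.8, -2.0]
width: 0.577
grasp_force: 92.9
```

Request:
{"fn": "move_arm", "kwargs": {"rows": [[8,-55,0,0],[8,-55,0,0],[8,-55,0,0],[8,-55,0,0],[8,-50,0,0],[7,-35,0,0],[5,-20,0,0],[0,-4,0,0],[0,0,0,0],[0,0,0,0]]}}

```text
time_s: 68.72
ee_pos: [0.5511, -0.4225, 0.2951]
orientation: [[-1.0, -0.012, -0.0], [-0.012, 1.0, 0.001], [0.0, 0.001, -1.0]]
force: [0.7, -0.1, -2.4]
width: 0.577
grasp_force: 93.0
```

```bash
python3 - <<'E'
from h import *
s=st(); w=shot('wrist')
for n,z in (('scanner',.112),('holder',.0)):
    print(n,[(round(l['p'],2),np.round(l['pixel']),np.round(toz(w,l['pixel'],z)*1e3,1)) for l in robot.landmark_of(w,n)[:2]])
E
```

```text
t 68.72 p [ 551.1 -422.5  295.1] w 0.577 g 93.0 F [ 0.7 -0.1 -2.4] yaw y-axis [-0.012  1.     0.001]
scanner [(0.7, array([325., 175.]), array([ 534.1, -418.7,  112. ]))]
holder [(0.92, array([318., 164.]), array([ 543.1, -425.2,    0. ]))]
```

Request:
{"fn": "move_arm", "kwargs": {"rows": [[0,0,0,0],[0,0,0,0],[0,0,0,0],[0,0,0,0]]}}

```text
time_s: 69.38
ee_pos: [0.5509, -0.424, 0.2952]
orientation: [[-1.0, -0.01, -0.0], [-0.01, 1.0, -0.0], [0.0, -0.0, -1.0]]
force: [-0.7, -0.6, -2.7]
width: 0.574
grasp_force: 93.0
```

Request:
{"fn": "move_arm", "kwargs": {"rows": [[0,0,-15,0],[0,0,-20,0],[0,0,-12,0],[0,0,0,0],[0,0,0,0]]}}

```text
time_s: 70.0
ee_pos: [0.5512, -0.4242, 0.2484]
orientation: [[-1.0, -0.01, 0.0], [-0.01, 1.0, -0.0], [-0.0, -0.0, -1.0]]
force: [1.1, -1.0, -2.0]
width: 0.577
grasp_force: 93.0
```

Request:
{"fn": "move_arm", "kwargs": {"rows": [[0,0,-6,0],[0,0,-8,0],[0,0,-6,0],[0,0,0,0]]}}

```text
time_s: 70.5
ee_pos: [0.5504, -0.4237, 0.2272]
orientation: [[-1.0, -0.01, -0.001], [-0.01, 1.0, 0.001], [0.001, 0.001, -1.0]]
force: [-0.1, 0.0, -2.4]
width: 0.571
grasp_force: 93.0
```

Request:
{"fn": "move_arm", "kwargs": {"rows": [[0,0,-8,0],[0,0,-8,0],[0,0,-6,0],[0,0,-4,0],[0,0,-3,0],[0,0,-2,0],[0,0,0,0]]}}

```text
time_s: 71.38
ee_pos: [0.5509, -0.424, 0.1972]
orientation: [[-1.0, -0.01, -0.0], [-0.01, 1.0, 0.0], [0.0, 0.0, -1.0]]
force: [-0.5, -0.5, -2.9]
width: 0.579
grasp_force: 93.0
```

Request:
{"fn": "move_arm", "kwargs": {"rows": [[0,0,-1,0],[0,0,-1,0],[0,0,0,0]]}}

```text
time_s: 71.75
ee_pos: [0.5511, -0.4241, 0.1956]
orientation: [[-1.0, -0.01, 0.0], [-0.01, 1.0, -0.0], [-0.0, -0.0, -1.0]]
force: [-0.3, 0.9, -0.0]
width: 0.573
grasp_force: 93.4
```

Request:
{"fn": "move_arm", "kwargs": {"rows": [[0,0,0,0],[0,0,0,0],[0,0,0,0],[0,0,0,0],[0,0,0,0]], "fingers": 1}}

```text
time_s: 72.38
ee_pos: [0.5509, -0.424, 0.1952]
orientation: [[-1.0, -0.01, -0.0], [-0.01, 1.0, -0.0], [0.0, -0.0, -1.0]]
force: [-0.1, -0.2, -0.7]
width: 0.998
grasp_force: 0.0
```

Request:
{"fn": "move_arm", "kwargs": {"rows": [[0,0,10,0],[0,0,30,0],[0,0,50,0],[0,0,50,0],[0,0,30,0],[0,0,0,0],[0,0,0,0],[0,0,0,0]]}}

```text
time_s: 73.38
ee_pos: [0.5503, -0.4236, 0.3633]
orientation: [[-1.0, -0.01, -0.003], [-0.01, 1.0, 0.002], [0.003, 0.002, -1.0]]
force: [-0.2, 0.0, -0.2]
width: 0.996
grasp_force: 0.0
```

```bash
python3 - <<'E'
from h import *
from scipy.optimize import least_squares
s=st(); ps={k:shot(k,f'end_{k}.png') for k in ('scene','top','wrist')}
for n,g in (('scanner_head',.137),('scanner',.012),('scanner_window',.11)):
    o=[(p,l['pixel']) for p in ps.values() for l in robot.landmark_of(p,n)[:1] if l['p']>.5]
    if len(o)>1:
        r=least_squares(lambda X:np.concatenate([proj(p,X)-x for p,x in o]),[.55,-.42,.1],loss='soft_l1'); print(n,len(o),np.round(r.x*1e3,1),round(r.cost,1))
c=ps['scene']
for n in ('yellow','green','purple','orange'): print(n,[(round(l['p'],2),np.round(l['bbox'])) for l in robot.boxes_of(c,'tumbler_'+n)[:3]])
a=cv2.resize(c['img'][150:310,90:440,::-1],(770,352)); b=cv2.resize(ps['wrist']['img'][40:320,180:460,::-1],(240,240)); a[:240,530:]=b; cv2.imwrite('pics/v13.png',a)
E
```

```text
t 73.38 p [ 550.3 -423.6  363.3] w 0.996 g 0.0 F [-0.2  0.  -0.2] yaw y-axis [-0.01   1.     0.002]
scanner_head 3 [ 547.4 -424.   143.1] 1.0
scanner 3 [ 540.6 -424.6   11.6] 5.6
scanner_window 3 [ 588.  -425.1  106.2] 1.9
yellow [(0.96, array([267., 247.,  33.,  54.]))]
green [(0.98, array([306., 237.,  31.,  53.])), (0.25, array([339., 248., 185.,  67.]))]
purple [(0.68, array([380., 219.,  31.,  44.])), (0.37, array([422., 262.,  44.,  28.]))]
orange [(0.91, array([379., 157.,  26.,  21.])), (0.82, array([343., 162.,  27.,  21.])), (0.76, array([413., 209.,  32.,  48.]))]
```

View pics/v13.png

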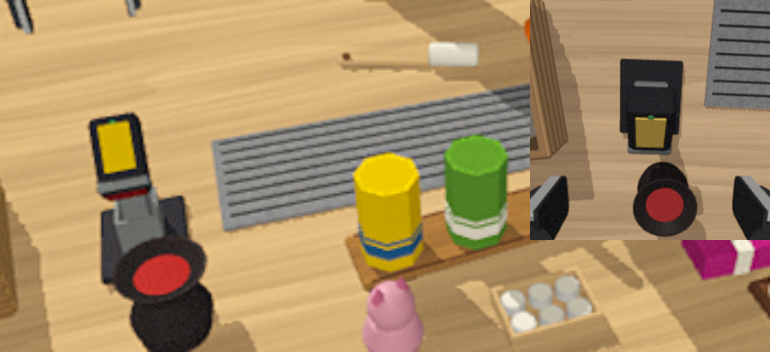

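The scanner is standing in its holder, and the yellow and green tumblers are upright on their pegs. The detector boxes show purple (380, 219) and orange (413, 209) unchanged. The gripper is clear, so I'm handing in.

```bash
python3 -c "
from workcell import robot
print(robot.close_job())"
```

```text
the job is handed in; nothing more can be done
None
```

I handed the job in after about 73 s of robot time: the four tumblers present (no teal) stand mouth down on pegs 1, 2, 4 and 5, the scanner was held on the tag for over two seconds, and it is back in its holder; the hand-in gave no verdict.

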